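# Load the solder reel that stands behind the bottles

### The job

The solder reel is boxed in at the back of the plywood caddy: first move the jar, the square bottle and the butane can out of the caddy so that all three stand upright together on the steel tray. Then fetch the reel and set it down over the spindle of the reel stand, resting on its base, and afterwards put the jar, the bottle and the can back in the caddy, each upright on the very spot where it stood at the start. Don't tip any of the three over, and leave the small tin, the dish and the snips where they are.

Things in the scene. Friction and masses are not known exactly. Their poses are not given: they have to be found in the camera images.
- reel: reel of solder wire, grey flanges, bright wire, on end at the back of the caddy: 54 mm across, 36 mm high, with a vertical through bore of 22 mm. 0.22 kg. Origin: centre of its underside, z along the bore. Jar, bottle and can stand 5 to 14 mm from it, left, right and in front, the caddy's back panel 7 mm behind: no room for a gripper until all three are away
- jar: round clear jar of brass findings with an aluminium screw lid: lid 52 mm across and 19 mm high, glass 49 mm across, 95 mm high in all. 0.18 to 0.36 kg. Origin: centre of its underside, z up. Starts in one of three places in the caddy (left of, right of or in front of the reel), all about 60 mm from the reel's centre
- bottle: square white flux bottle, 44 x 44 mm body, 90 mm high, then a shoulder and a black round cap 27 mm across, 110 mm high in all. 0.14 to 0.28 kg. Origin: centre of its underside, z up, x and y square to its sides. Starts in one of the same three places
- can: round steel butane refill can, 45 mm across, straight up to 100 mm, then a dome and thin nozzle up to 121 mm. 0.13 to 0.25 kg. Origin: centre of its underside, z up. Starts in one of the same three places
- caddy: open plywood caddy, fixed, 147 (x) by 198 mm (y), walls and floor 6 mm thick. Origin: centre of its underside; x points to its back, away from the robot; inner floor at z = 6 mm. Back panel (+x) 45 mm high, sides 25 mm, front lip 12 mm. Reel at about x 34, y 0 mm; the containers' three places at about (34, 60), (34, -60) and (-27, 0) mm
- tray: flat empty stainless tray, fixed, 256 mm along its x and 126 mm along its y, rim 12 mm high. Origin: centre of its underside, inner floor at z = 3 mm; inside 250 by 120 mm. Stands at the left or the right of the caddy
- stand: reel stand, fixed: round dark base 90 mm across and 12 mm high with one upright steel spindle 8 mm thick at its centre, whose round tip is 64 mm above the underside. Origin: centre of the underside, z up along the spindle. Stands on the other side of the caddy from the tray
- tin: bystander: small round aluminium tin, 42 mm across, 19 mm high, in the caddy's front left corner. Origin: centre of its underside
- dish: bystander: small white ceramic flux dish with a borax cone in it, 68 mm across, 22 mm high, on the board in front of the caddy. Origin: centre of its underside
- snips: bystander: red and white handled metal snips lying on the board in front of the caddy, 180 mm long, 14 mm high. Origin: under its pivot; x points along the blades
Things that resemble listed ones, but are neither listed nor needed, are in the scene too. What is shaped like the can but pink is not meant.

How it is judged (in metres and radians):
On the way, in this order (a step that is already met when the one before it is completed fails the run):
1. the jar, the bottle and the can all stand upright on the steel tray (x of jar in the frame of tray between -0.125 and 0.125 m and y of jar in the frame of tray between -0.06 and 0.06 m and z of each of jar, bottle, can in the frame of tray below 0.01 m and angle between each of jar, bottle, can's own z axis and vertical below 0.12 rad and x of bottle in the frame of tray between -0.125 and 0.125 m and y of bottle in the frame of tray between -0.06 and 0.06 m and x of can in the frame of tray between -0.125 and 0.125 m and y of can in the frame of tray between -0.06 and 0.06 m), for 0.2 s.
2. the reel sits over the spindle, resting on the base of the reel stand (horizontal distance between reel and stand below 0.012 m and z of reel in the frame of stand between 0.006 and 0.018 m and angle between reel's own z axis and vertical below 0.12 rad), for 0.2 s.
At the end, for the whole second after the job is handed in: The jar, the bottle and the can are each back within 15 mm of where they stood at the start, upright within 7 degrees and at rest; the reel is over the spindle, flat on the stand's base (underside within 6 mm of it, tilt under 7 degrees), at rest; all released (all of step 2 and distance of each of jar, bottle, can from where it was at the start of the episode below 0.015 m and angle between each of jar, bottle, can's own z axis and vertical below 0.12 rad and linear speed of each of jar, bottle, can, reel below 0.02 m/s); the robot touches nothing.
It fails at once if the jar, the bottle or the can is tipped by more than 40 degrees (angle between any of jar, bottle, can's own z axis and vertical above 0.7 rad).
It fails at once if the tin, the dish or the snips are moved by more than 20 mm (distance of any of tin, dish, snips from where it was at the start of the episode above 0.02 m).
It also fails if it takes over 128 s, if anything falls off the work surface, if the arm or the gripper's body presses on something with over 40 N, if the wrist force passes 120 N, or if a joint passes its speed limit or range.

### The arm

A 6-joint arm with a two-finger parallel gripper is mounted at the origin on the work surface. World frame = base frame: x ahead of the robot, y to its left, z up, the work surface at z = 0. Lengths are in m, angles in degrees, forces in N, time in s.
With the tool pointing down it reaches from about 0.275 to 0.875 m from the base axis. Payload 12.5 kg.
Tool frame: the origin (TCP) lies on the centre line of the jaws, within the pads' length; the fingertips stand 8 mm ahead of it and the grasp point (between the pads) lies 11 mm behind it; z points along the fingers, y is the line along which they close (so a half turn about z gives the same grasp; the last joint's range is limited). The gripper opens to 85 mm and grips with 20 to 120 N. Pads are 22 mm wide; open, the fingers measure 114 mm over their backs; the gripper's body (76 mm by 85 mm) begins 54 mm behind the grasp point. The pads swing forward as they close: fully open they stand 13 mm farther back than shut.
Start: joints at [-75.779, 20.094, 94.641, -0, 65.266, -4.847], TCP at [0.18, -0.52, 0.239] pointing down, gripper open.
Joint ranges: [-157.81, 157.81], [-45, 120.19], [0.68, 151.7], [-89.99, 269.99], [4.06, 180], [-164.3, 164.3]. Speed limits (degrees/s): [127.2, 127.2, 159.86, 180, 180, 180].

### API

Orientations are given as a 3x3 rotation matrix whose columns are the frame's x, y, z axes.
In Python, from station import manip gives the robot as it stands.
- The arm moves only by the tool step_arm, never from a script. Its argument "targets" is a list of rows, each an object of numbers: "hand": the opening in per cent of the stroke, from 0 (shut) to 100 (fully open); "x", "y", "z": the shift along the tool's x, y, z in m; "rx", "ry", "rz": the turn, a rotation vector about the tool's x, y, z in degrees. A call has 1 to 10 rows; each row shifts and turns the commanded pose from where the row before left it, along the tool's axes as they then stand; what a row does not reach is not made up. A row lasts 1/10 s, in which the tool goes at most 50 mm and 8.59 degrees, less where a joint would pass 70% of its speed; a pose out of reach is approached as far as the arm can. A call with a gripper value outside its range is refused whole. The fingers move at their own pace and stop on an object; "squeeze" is the grip in N (left out, the last holds). Time passes only in rows, so rows that do not move let the fingers close. It gives the time, the measured TCP pose, the force, the opening and the grip force at its end, in the units of the state.
- manip.sense(): the state, without advancing time (a new reading comes with each control period).
- manip.capture(name): name is "scene" or "top" or "wrist"; returns a dict with "img" (480x640x3 uint8, blue, green, red), "depth" (480x640 float32, m along the optical axis (not along the pixel's ray), 0 where there is no reading), "K" (3x3 intrinsics, pixels), "world_to_cam" (4x4, takes a point from world to camera coordinates); the wrist camera has in their place "tool_from_camera" (4x4, takes a point from camera to tool coordinates, whose origin is the TCP and whose axes are the flange's). Camera axes: x right, y down, z forward; pixel columns grow to the right and rows downward; lengths in m; the calibration is good to about 2 mm. A picture is of the moment at which its call begins: read the wrist's pose just before it.
- manip.job_done(): hands the job in; it is judged then, once.
The state is a dict: "time": time; "joints": joint angles; "dq": joint speeds; "joint_efforts": joint torques, N m; "tcp_pos": TCP position; "ee_rot": TCP orientation; "contact_force": force on the tool from outside, world axes, zero at the start; "wrist_torque": the same for the moment, N m; "finger_gap": opening from 0.0 (shut) to 1.0 (fully open); "gripper_force": force on a finger pad.
Only numpy, scipy, OpenCV 4.12 (cv2) and the standard library are available. Lean on these libraries where they do the work, as an engineer would, in place of code of your own. Each camera call takes 0.05 s, during which the arm holds its last target. There are 200 camera calls.

## Working session

There is one attempt and no reset: what is moved stays moved. The work goes in short steps, Python scripts to look and compute and a tool call to move; the robot and the scene stay as the last step left them, time stands still between calls to the robot, and variables do not carry over. Pictures are saved under pics/ and viewed, at most 14 in all, crops included, and the job is handed in when it is done.

Besides the shell and the picture viewer there is one more tool, called after "Request:" as name(argument=value, ...), one argument or row to a line, values as JSON. step_arm: Moves the arm, as the interface text tells. Its arguments: {"type":"object","properties":{"targets":{"type":"array"},"squeeze":{"type":"number"}},"required":["targets"]}

```bash
mkdir -p pics; cat > h.py <<'E'
import numpy as np,cv2
from station import manip
def grab(n,save=None):
    c=manip.capture(n)
    if save: cv2.imwrite('pics/'+save,c['img'])
    return c
def cloud(c,T=None):
    K=c['K'];d=c['depth'];v,u=np.mgrid[:480,:640]
    p=np.stack([(u-K[0,2])/K[0,0]*d,(v-K[1,2])/K[1,1]*d,d],-1)
    M=np.linalg.inv(c['world_to_cam']) if T is None else T
    w=p@M[:3,:3].T+M[:3,3]; w[d<=0]=np.nan
    return w
E
python3 - <<'E'
from h import *
s=manip.sense();print({k:np.round(v,3).tolist() for k,v in s.items()})
for n in('top','scene'):
    c=grab(n,n+'0.png');np.savez(n+'0.npz',w=cloud(c),img=c['img'])
    print(np.round(c['world_to_cam'],2).tolist(),c['K'][0,0])
E
```

```text
{'time': 0.0, 'joints': [-75.78, 20.125, 94.677, 0.001, 65.265, -4.849], 'dq': [0.028, -0.022, 0.013, -0.029, 0.004, -0.006], 'joint_efforts': [0.0, -50.609, -29.14, -0.0, 0.005, 0.0], 'tcp_pos': [0.18, -0.52, 0.239], 'ee_rot': [[0.945, 0.327, -0.0], [0.327, -0.945, 0.001], [0.0, -0.001, -1.0]], 'contact_force': [0.073, -0.778, -0.245], 'wrist_torque': [0.018, 0.024, 0.003], 'gripper_force': 0.0, 'finger_gap': 1.003}
[[0.02, -1.0, -0.0, 0.01], [-0.99, -0.02, -0.12, 0.44], [0.12, 0.0, -0.99, 0.87], [0.0, 0.0, 0.0, 1.0]] 489.2372830297521
[[-0.22, 0.98, -0.0, 0.11], [0.78, 0.17, -0.61, -0.31], [-0.59, -0.13, -0.79, 1.52], [0.0, 0.0, 0.0, 1.0]] 615.9757146372392
```

View pics/top0.png

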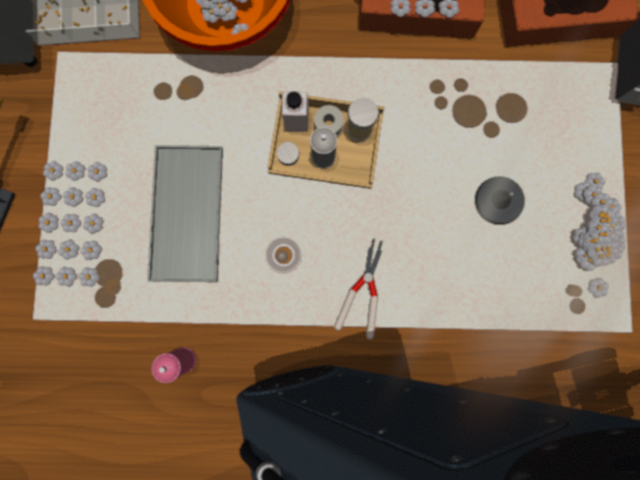

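View pics/scene0.png

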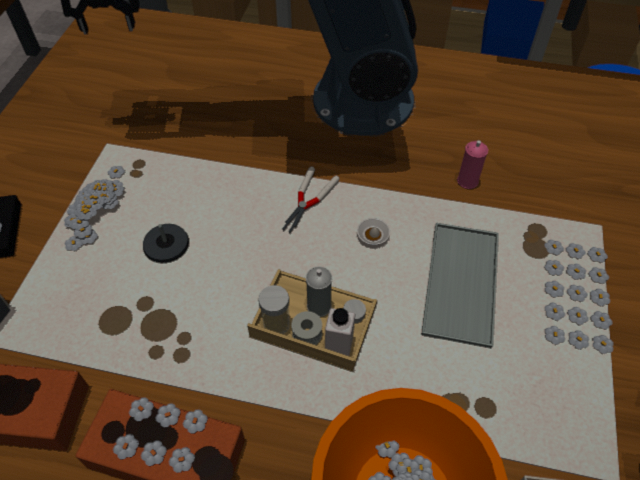

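The top view (up = +x, left = +y) shows the bottle at about (294,108), the jar at (362,117), the can at (323,145), the reel at (329,120), the tray centred on (186,214) and the stand at (500,200). The pink decoy at (166,368) is not needed. Next I measure from the clouds.

```bash
python3 - <<'E'
from h import *
d=np.load('top0.npz');w=d['w'];e=np.load('scene0.npz')['w']
def circ(p):
    (c,r)=cv2.minEnclosingCircle(p[:,:2].astype(np.float32));return np.round([*c,r],4)
def pick(u,v,r,z0,z1):
    q=w[v-r:v+r,u-r:u+r].reshape(-1,3);q=q[(q[:,2]>z0)&(q[:,2]<z1)];return q
for n,a in dict(botcap=(294,100,14,.108,.13),botsh=(294,105,20,.088,.100),jar=(362,113,22,.093,.115),can=(323,140,22,.1,.13),reel=(329,120,18,.036,.05),tin=(288,153,15,.02,.035),stand=(500,200,30,.008,.02),spin=(500,200,20,.04,.07),dish=(284,255,22,.015,.03)).items():
    q=pick(*a);
    if len(q)>3: print(n,len(q),circ(q),np.median(q,0).round(4),q[:,2].max().round(4), cv2.minAreaRect(q[:,:2].astype(np.float32)))
q=w[135:295,135:240].reshape(-1,3);q=q[(q[:,2]>.007)&(q[:,2]<.02)];print('tray rim',len(q),cv2.minAreaRect(q[:,:2].astype(np.float32)))
q=w[80:200,255:400].reshape(-1,3);q=q[(q[:,2]>.009)&(q[:,2]<.05)];print('caddy',cv2.minAreaRect(q[:,:2].astype(np.float32)))
# merged both views, per object
a=np.vstack([w.reshape(-1,3),e.reshape(-1,3)])
np.save('both.npy',a)
for v in (w,e):
  v=v.reshape(-1,3)
  for n,c in dict(bot=(.62,.06),).items(): pass
E
```

```text
botcap 229 [0.6648 0.076  0.0149] [0.6632 0.0746 0.1221] 0.1266 ((0.6657682657241821, 0.07488210499286652), (0.026530614122748375, 0.02610526606440544), 28.39036750793457)
botsh 101 [0.6656 0.0747 0.0292] [0.6448 0.0703 0.0971] 0.1 ((0.6649170517921448, 0.07506295293569565), (0.04439747333526611, 0.04362431913614273), 1.47940194606781)
jar 756 [ 0.6498 -0.0447  0.0267] [ 0.6478 -0.044   0.1073] 0.1116 ((0.6495072245597839, -0.04522208124399185), (0.05095667392015457, 0.05184602364897728), 15.989175796508789)
can 578 [0.5969 0.0226 0.0237] [0.5927 0.0224 0.1185] 0.1294 ((0.5968098044395447, 0.02217641845345497), (0.04598010703921318, 0.044211890548467636), 1.2257622480392456)
reel 508 [0.6688 0.0126 0.0366] [0.6661 0.0103 0.048 ] 0.05 ((0.6637578010559082, 0.012354101985692978), (0.0584888756275177, 0.05856470763683319), 85.29729461669922)
tin 414 [0.604  0.0951 0.029 ] [0.5984 0.0903 0.0313] 0.035 ((0.5997341275215149, 0.09545450657606125), (0.05286017432808876, 0.040411774069070816), 73.84613800048828)
stand 1835 [ 0.522  -0.316   0.0792] [ 0.5176 -0.3073  0.0177] 0.02 ((0.521944522857666, -0.3133389949798584), (0.11372476071119308, 0.115555539727211), 1.0556780099868774)
spin 42 [ 0.5197 -0.3099  0.0043] [ 0.5192 -0.3083  0.0585] 0.07 ((0.5201117992401123, -0.3099065124988556), (0.0075033362954854965, 0.006652310490608215), 21.945859909057617)
dish 564 [0.4085 0.093  0.0336] [0.4073 0.0947 0.0205] 0.0291 ((0.4087124466896057, 0.09356068074703217), (0.06593283265829086, 0.06474962830543518), 46.081233978271484)
tray rim 11369 ((0.48352718353271484, 0.27780088782310486), (0.3078555166721344, 0.20019862055778503), 2.419970750808716)
caddy ((0.6337720155715942, 0.014820873737335205), (0.23586410284042358, 0.27698665857315063), 0.7152587175369263)
```

```bash
python3 - <<'E'
from h import *
d=np.load('top0.npz');w=d['w'];e=np.load('scene0.npz')['w']
for nm,v in(('top',w),('scene',e)):
    q=v.reshape(-1,3);q=q[np.isfinite(q[:,2])]
    def box(x0,x1,y0,y1,z0,z1): return q[(q[:,0]>x0)&(q[:,0]<x1)&(q[:,1]>y0)&(q[:,1]<y1)&(q[:,2]>z0)&(q[:,2]<z1)]
    print(nm,'board z',np.median(box(.45,.55,-.2,-.1,-.02,.02)[:,2]),'tray floor',np.median(box(.43,.53,.25,.3,-.02,.02)[:,2]),'stand base',np.median(box(.49,.55,-.34,-.28,.01,.03)[:,2]))
    b=box(.62,.71,.03,.12,.055,.092);r=cv2.minAreaRect(b[:,:2].astype(np.float32));print('bottle body',len(b),r)
    bz=np.median(box(.45,.55,-.2,-.1,-.02,.02)[:,2])
    t=box(.3,.66,.17,.38,bz+.008,bz+.016);print('rim',len(t),cv2.minAreaRect(t[:,:2].astype(np.float32)))
    for y in (.22,.24,.28,.33): pass
    s=box(.46,.58,-.37,-.25,bz+.010,bz+.02);print('stand',cv2.minEnclosingCircle(s[:,:2].astype(np.float32)))
    s=box(.46,.58,-.37,-.25,bz+.03,bz+.09);print('spindle',len(s),s.mean(0),s[:,2].max())
    j=box(.61,.69,-.09,0.0,bz+.09,bz+.12);print('jar',cv2.minEnclosingCircle(j[:,:2].astype(np.float32)),np.median(j[:,2]))
    j=box(.56,.63,-.02,.06,bz+.095,bz+.122);print('can',cv2.minEnclosingCircle(j[:,:2].astype(np.float32)),j[:,2].max())
    j=box(.64,.69,.05,.1,bz+.11,bz+.14);print('cap',cv2.minEnclosingCircle(j[:,:2].astype(np.float32)),np.median(j[:,2]))
    j=box(.62,.69,-.025,.05,bz+.036,bz+.048);print('reel',j[:,:2].mean(0),np.median(j[:,2]),len(j))
img=d['img'];g=img.astype(int)
m=((abs(g[...,0]-g[...,2])<25)&(g[...,1]<185)&(g[...,1]>70)).astype(np.uint8);m[:,:140]=0;m[:,235:]=0;m[:138]=0;m[290:]=0
n,l,st,c=cv2.connectedComponentsWithStats(cv2.morphologyEx(m,cv2.MORPH_OPEN,np.ones((5,5))));k=1+st[1:,4].argmax();print(st[k])
q=w[l==k];q=q[np.isfinite(q[:,0])];print('tray img',cv2.minAreaRect(q[:,:2].astype(np.float32)),np.percentile(q[:,2],[5,50,95]))
E
```

```text
top board z 0.006518389431368732 tray floor 0.009399862832618067 stand base 0.018700758258373584
bottle body 201 ((0.6758967041969299, 0.07626469433307648), (0.06981512159109116, 0.04863075166940689), 8.7681303024292)
rim 976 ((0.48366308212280273, 0.2781083583831787), (0.2577567994594574, 0.12852543592453003), 0.43438485264778137)
stand ((0.5204010605812073, -0.3103042542934418), 0.04502737149596214)
spindle 45 [ 0.51950383 -0.30895881  0.05835146] 0.07049265787336889
jar ((0.649928867816925, -0.044746238738298416), 0.02668767049908638) 0.10739702884440883
can ((0.5968897342681885, 0.02263299562036991), 0.023668956011533737) 0.12809846388424262
cap ((0.6657758355140686, 0.07474899291992188), 0.013715495355427265) 0.12231806724152455
reel [0.66280738 0.01091686] 0.04854165813447875 548
scene board z 0.005601371866417182 tray floor 0.00835104387032004 stand base 0.017879568159146153
bottle body 279 ((0.679054856300354, 0.08226872980594635), (0.028765251860022545, 0.05633203312754631), 35.856109619140625)
rim 826 ((0.4840323030948639, 0.27787405252456665), (0.26053574681282043, 0.12773317098617554), 0.46107161045074463)
stand ((0.5215452313423157, -0.3106280267238617), 0.04612993821501732)
spindle 52 [ 0.52329511 -0.30983405  0.05446512] 0.07191595252612226
jar ((0.6523321270942688, -0.04590659216046333), 0.02758772112429142) 0.10622741136157826
can ((0.598180890083313, 0.022682106122374535), 0.0239641722291708) 0.1262119335465901
cap ((0.6673108339309692, 0.07440679520368576), 0.014379630796611309) 0.12135587861854069
reel [0.65922565 0.01219073] 0.04730686150973096 627
[ 146  144   78  140 9890]
tray img ((0.484934538602829, 0.27969855070114136), (0.264850378036499, 0.1375230848789215), 0.4917890131473541) [0.00640668 0.009572   0.01811145]
```

Request:
step_arm(
  targets=[
    {"rz": 8,"z": -0.02},
    {"rz": 8,"z": -0.02},
    {"rz": 8,"z": -0.02},
    {"rz": 2},
  ],
  squeeze=40,
)

```text
validation failed for argument at $.ta...
```

Request:
step_arm(
  targets=[
    {"hand": 100,"x": 0.0,"y": 0.0,"z": -0.02,"rx": 0.0,"ry": 0.0,"rz": 8.0},
    {"hand": 100,"x": 0.0,"y": 0.0,"z": -0.02,"rx": 0.0,"ry": 0.0,"rz": 8.0},
    {"hand": 100,"x": 0.0,"y": 0.0,"z": -0.02,"rx": 0.0,"ry": 0.0,"rz": 8.0},
    {"hand": 100,"x": 0.0,"y": 0.0,"z": 0.0,"rx": 0.0,"ry": 0.0,"rz": 2.0},
  ],
  squeeze=40,
)

```text
time: 0.5
tcp_pos: [0.1799, -0.5205, 0.3017]
ee_rot: [[0.992, -0.126, 0.001], [-0.126, -0.992, -0.003], [0.001, 0.003, -1.0]]
contact_force: [-0.5, -0.0, 0.0]
finger_gap: 0.998
gripper_force: 0.0
```

Request:
step_arm(
  targets=[
    {"hand": 100,"x": 0.0255,"y": -0.0407,"z": 0,"rx": 0,"ry": 0,"rz": 0},
    {"hand": 100,"x": 0.0255,"y": -0.0407,"z": 0,"rx": 0,"ry": 0,"rz": 0},
    {"hand": 100,"x": 0.0255,"y": -0.0407,"z": 0,"rx": 0,"ry": 0,"rz": 0},
    {"hand": 100,"x": 0.0255,"y": -0.0407,"z": 0,"rx": 0,"ry": 0,"rz": 0},
    {"hand": 100,"x": 0.0255,"y": -0.0407,"z": 0,"rx": 0,"ry": 0,"rz": 0},
    {"hand": 100,"x": 0.0255,"y": -0.0407,"z": 0,"rx": 0,"ry": 0,"rz": 0},
    {"hand": 100,"x": 0.0255,"y": -0.0407,"z": 0,"rx": 0,"ry": 0,"rz": 0},
    {"hand": 100,"x": 0.0255,"y": -0.0407,"z": 0,"rx": 0,"ry": 0,"rz": 0},
  ],
)

```text
time: 1.3
tcp_pos: [0.4223, -0.2194, 0.2992]
ee_rot: [[0.993, -0.121, -0.0], [-0.121, -0.993, 0.0], [-0.0, -0.0, -1.0]]
contact_force: [0.9, -0.7, -0.8]
finger_gap: 1.001
gripper_force: 0.0
```

Request:
step_arm(
  targets=[
    {"hand": 100,"x": 0.0255,"y": -0.0407,"z": 0,"rx": 0,"ry": 0,"rz": 0},
    {"hand": 100,"x": 0.0255,"y": -0.0407,"z": 0,"rx": 0,"ry": 0,"rz": 0},
    {"hand": 100,"x": 0.0255,"y": -0.0407,"z": 0,"rx": 0,"ry": 0,"rz": 0},
    {"hand": 100,"x": 0.0255,"y": -0.0407,"z": 0,"rx": 0,"ry": 0,"rz": 0},
    {"hand": 100,"x": 0.0255,"y": -0.0407,"z": 0,"rx": 0,"ry": 0,"rz": 0},
    {"hand": 100,"x": 0.0255,"y": -0.0407,"z": 0,"rx": 0,"ry": 0,"rz": 0},
    {"hand": 100,"x": 0.0255,"y": -0.0407,"z": 0,"rx": 0,"ry": 0,"rz": 0},
    {"hand": 100,"x": 0,"y": 0,"z": 0,"rx": 0,"ry": 0,"rz": 0},
    {"hand": 100,"x": 0,"y": 0,"z": 0,"rx": 0,"ry": 0,"rz": 0},
  ],
)

```text
time: 2.2
tcp_pos: [0.633, 0.0407, 0.2983]
ee_rot: [[0.993, -0.119, -0.002], [-0.119, -0.993, -0.0], [-0.002, 0.0, -1.0]]
contact_force: [0.1, -0.6, -0.2]
finger_gap: 0.996
gripper_force: 0.0
```

```bash
cat >> h.py <<'E'
def wrist(save=None):
    s=manip.sense();c=grab('wrist',save)
    T=np.eye(4);T[:3,:3]=s['ee_rot'];T[:3,3]=s['tcp_pos']
    return c,cloud(c,T@c['tool_from_camera']),T
def go(x,y,z):
    s=manip.sense();R=np.array(s['ee_rot']);d=R.T@(np.array([x,y,z])-s['tcp_pos'])
    print('t',s['time'],'tool delta',d.round(4))
E
python3 - <<'E'
from h import *
c,w,T=wrist('w1.png');np.savez('w1.npz',w=w,img=c['img'])
print(T.round(4),c['tool_from_camera'].round(3),c['K'][0,0])
E
```

```text
[[ 9.929e-01 -1.192e-01 -1.600e-03  6.330e-01]
 [-1.192e-01 -9.929e-01 -2.000e-04  4.070e-02]
 [-1.600e-03  4.000e-04 -1.000e+00  2.983e-01]
 [ 0.000e+00  0.000e+00  0.000e+00  1.000e+00]] [[-0.001 -0.945 -0.326  0.083]
 [ 1.    -0.    -0.001 -0.   ]
 [ 0.001 -0.326  0.945 -0.134]
 [ 0.     0.     0.     1.   ]] 431.1336535837101
```

View pics/w1.png

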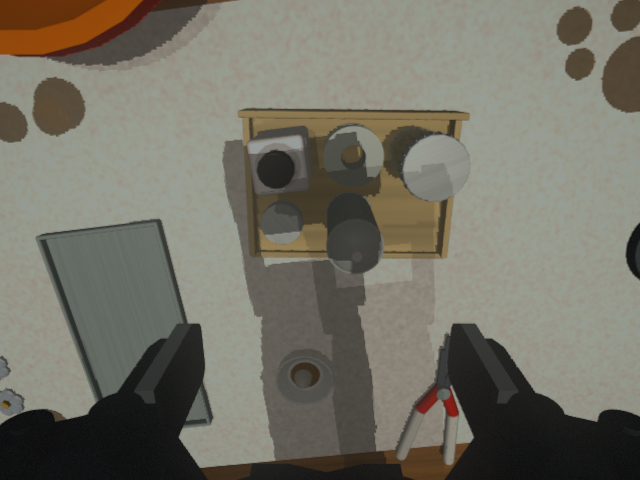

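The wrist view shows the caddy square to the tool, with the bottle at (280,160), the reel at (353,155), the jar at (436,167) and the can at (354,245). Now a second, closer measurement.

```bash
python3 - <<'E'
from h import *
q=np.load('w1.npz')['w'].reshape(-1,3);q=q[np.isfinite(q[:,2])]
def box(x0,x1,y0,y1,z0,z1): return q[(q[:,0]>x0)&(q[:,0]<x1)&(q[:,1]>y0)&(q[:,1]<y1)&(q[:,2]>z0)&(q[:,2]<z1)]
f=lambda p:p[:,:2].astype(np.float32)
print('board',np.median(box(.45,.55,-.05,.0,-.02,.02)[:,2]))
b=box(.63,.71,.04,.11,.088,.108);print('shoulder',len(b),cv2.minAreaRect(f(b)))
b=box(.63,.71,.04,.11,.118,.13);print('cap',cv2.minEnclosingCircle(f(b)),np.median(b[:,2]))
b=box(.60,.70,-.09,0,.1,.12);print('jar',cv2.minEnclosingCircle(f(b)),np.median(b[:,2]))
b=box(.56,.635,-.02,.06,.1,.135);print('can',cv2.minEnclosingCircle(f(b)),b[:,2].max())
b=box(.56,.635,-.02,.06,.127,.145);print('nozzle',len(b),b.mean(0) if len(b) else 0)
b=box(.62,.70,-.025,.05,.043,.053);print('reel',len(b),cv2.minAreaRect(f(b)),np.median(b[:,2]))
go(.6665,.0746,.2983)
E
```

```text
board 0.006095200471289558
shoulder 2138 ((0.6646345853805542, 0.07524661719799042), (0.04420821741223335, 0.044265758246183395), 89.80696868896484)
cap ((0.6648646593093872, 0.07507725805044174), 0.013584374450147152) 0.12183556550636926
jar ((0.6491861939430237, -0.04431029409170151), 0.02677818015217781) 0.10672894815709069
can ((0.5954835414886475, 0.02302955836057663), 0.023403072729706764) 0.13438508767483726
nozzle 112 [0.59632852 0.02313186 0.1322175 ]
reel 3191 ((0.6631501913070679, 0.013924233615398407), (0.07735927402973175, 0.06714043766260147), 84.9819564819336) 0.04810233367957345
t 2.25 tool delta [ 0.0294 -0.0386  0.0004]
```

Request:
step_arm(
  targets=[
    {"hand": 100,"x": 0,"y": 0,"z": 0,"rx": 0,"ry": 0,"rz": -6.9},
    {"hand": 100,"x": 0.032,"y": -0.034,"z": 0.03,"rx": 0,"ry": 0,"rz": 0},
    {"hand": 100,"x": 0,"y": 0,"z": 0.045,"rx": 0,"ry": 0,"rz": 0},
    {"hand": 100,"x": 0,"y": 0,"z": 0.04,"rx": 0,"ry": 0,"rz": 0},
    {"hand": 100,"x": 0,"y": 0,"z": 0,"rx": 0,"ry": 0,"rz": 0},
    {"hand": 100,"x": 0,"y": 0,"z": 0,"rx": 0,"ry": 0,"rz": 0},
  ],
)

```text
time: 2.85
tcp_pos: [0.662, 0.0697, 0.1886]
ee_rot: [[1.0, -0.002, 0.0], [-0.002, -1.0, -0.0], [0.0, 0.0, -1.0]]
contact_force: [-0.1, 0.5, 0.9]
finger_gap: 0.998
gripper_force: 0.0
```

Request:
step_arm(
  targets=[
    {"hand": 100,"x": 0.003,"y": -0.0053,"z": 0.02,"rx": 0,"ry": 0,"rz": 0},
    {"hand": 100,"x": 0,"y": 0,"z": 0.035,"rx": 0,"ry": 0,"rz": 0},
    {"hand": 100,"x": 0,"y": 0,"z": 0.035,"rx": 0,"ry": 0,"rz": 0},
    {"hand": 100,"x": 0,"y": 0,"z": 0.022,"rx": 0,"ry": 0,"rz": 0},
    {"hand": 100,"x": 0,"y": 0,"z": 0,"rx": 0,"ry": 0,"rz": 0},
    {"hand": 30,"x": 0,"y": 0,"z": 0,"rx": 0,"ry": 0,"rz": 0},
    {"hand": 30,"x": 0,"y": 0,"z": 0,"rx": 0,"ry": 0,"rz": 0},
    {"hand": 30,"x": 0,"y": 0,"z": 0,"rx": 0,"ry": 0,"rz": 0},
    {"hand": 30,"x": 0,"y": 0,"z": 0,"rx": 0,"ry": 0,"rz": 0},
    {"hand": 30,"x": 0,"y": 0,"z": 0,"rx": 0,"ry": 0,"rz": 0},
  ],
  squeeze=40,
)

```text
time: 3.85
tcp_pos: [0.6661, 0.0757, 0.0776]
ee_rot: [[1.0, -0.001, 0.003], [-0.001, -1.0, -0.0], [0.003, 0.0, -1.0]]
contact_force: [-0.9, -3.0, 8.0]
finger_gap: 0.511
gripper_force: 40.0
```

Request:
step_arm(
  targets=[
    {"hand": 30,"x": 0,"y": 0,"z": -0.03,"rx": 0,"ry": 0,"rz": 0},
    {"hand": 30,"x": 0,"y": 0,"z": -0.03,"rx": 0,"ry": 0,"rz": 0},
    {"hand": 30,"x": -0.0104,"y": -0.0203,"z": 0,"rx": 0,"ry": 0,"rz": 0},
    {"hand": 30,"x": -0.0208,"y": -0.0407,"z": 0,"rx": 0,"ry": 0,"rz": 0},
    {"hand": 30,"x": -0.0208,"y": -0.0407,"z": 0,"rx": 0,"ry": 0,"rz": 0},
    {"hand": 30,"x": -0.0208,"y": -0.0407,"z": 0,"rx": 0,"ry": 0,"rz": 0},
    {"hand": 30,"x": -0.0208,"y": -0.0407,"z": 0,"rx": 0,"ry": 0,"rz": 0},
    {"hand": 30,"x": -0.0104,"y": -0.0203,"z": 0,"rx": 0,"ry": 0,"rz": 0},
    {"hand": 30,"x": 0,"y": 0,"z": 0,"rx": 0,"ry": 0,"rz": 0},
    {"hand": 30,"x": 0,"y": 0,"z": 0,"rx": 0,"ry": 0,"rz": 0},
  ],
)

```text
time: 4.85
tcp_pos: [0.5612, 0.2796, 0.1359]
ee_rot: [[1.0, 0.0, 0.001], [0.0, -1.0, 0.0], [0.001, -0.0, -1.0]]
contact_force: [-0.7, -0.3, -1.2]
finger_gap: 0.51
gripper_force: 41.8
```

Request:
step_arm(
  targets=[
    {"hand": 30,"x": 0,"y": 0,"z": 0.025,"rx": 0,"ry": 0,"rz": 0},
    {"hand": 30,"x": 0,"y": 0,"z": 0.02,"rx": 0,"ry": 0,"rz": 0},
    {"hand": 30,"x": 0,"y": 0,"z": 0.01,"rx": 0,"ry": 0,"rz": 0},
    {"hand": 30,"x": 0,"y": 0,"z": 0.005,"rx": 0,"ry": 0,"rz": 0},
    {"hand": 30,"x": 0,"y": 0,"z": 0,"rx": 0,"ry": 0,"rz": 0},
    {"hand": 30,"x": 0,"y": 0,"z": 0,"rx": 0,"ry": 0,"rz": 0},
  ],
)

```text
time: 5.45
tcp_pos: [0.5617, 0.2794, 0.0761]
ee_rot: [[1.0, -0.001, 0.001], [-0.001, -1.0, 0.0], [0.001, -0.001, -1.0]]
contact_force: [0.3, -1.3, -1.6]
finger_gap: 0.512
gripper_force: 40.9
```

Request:
step_arm(
  targets=[
    {"hand": 30,"x": 0,"y": 0,"z": 0.0015,"rx": 0,"ry": 0,"rz": 0},
    {"hand": 30,"x": 0,"y": 0,"z": 0,"rx": 0,"ry": 0,"rz": 0},
    {"hand": 100,"x": 0,"y": 0,"z": 0,"rx": 0,"ry": 0,"rz": 0},
    {"hand": 100,"x": 0,"y": 0,"z": 0,"rx": 0,"ry": 0,"rz": 0},
    {"hand": 100,"x": 0,"y": 0,"z": 0,"rx": 0,"ry": 0,"rz": 0},
    {"hand": 100,"x": 0,"y": 0,"z": -0.02,"rx": 0,"ry": 0,"rz": 0},
    {"hand": 100,"x": 0,"y": 0,"z": -0.04,"rx": 0,"ry": 0,"rz": 0},
    {"hand": 100,"x": 0,"y": 0,"z": -0.035,"rx": 0,"ry": 0,"rz": 0},
  ],
)

```text
time: 6.25
tcp_pos: [0.5609, 0.2794, 0.17]
ee_rot: [[1.0, -0.001, -0.0], [-0.001, -1.0, -0.0], [-0.0, 0.0, -1.0]]
contact_force: [0.8, -1.3, -0.1]
finger_gap: 1.002
gripper_force: 0.0
```

Request:
step_arm(
  targets=[
    {"hand": 100,"x": 0.003,"y": 0.025,"z": 0,"rx": 0,"ry": 0,"rz": 0},
    {"hand": 100,"x": 0.0064,"y": 0.0463,"z": 0,"rx": 0,"ry": 0,"rz": 0},
    {"hand": 100,"x": 0.0064,"y": 0.0463,"z": 0,"rx": 0,"ry": 0,"rz": 0},
    {"hand": 100,"x": 0.0064,"y": 0.0463,"z": 0,"rx": 0,"ry": 0,"rz": 0},
    {"hand": 100,"x": 0.0064,"y": 0.0463,"z": 0,"rx": 0,"ry": 0,"rz": 0},
    {"hand": 100,"x": 0.0064,"y": 0.0463,"z": 0,"rx": 0,"ry": 0,"rz": 0},
    {"hand": 100,"x": 0,"y": 0,"z": 0,"rx": 0,"ry": 0,"rz": 0},
    {"hand": 100,"x": 0,"y": 0,"z": 0,"rx": 0,"ry": 0,"rz": 0},
  ],
)

```text
time: 7.05
tcp_pos: [0.5959, 0.0222, 0.1687]
ee_rot: [[1.0, -0.002, -0.0], [-0.002, -1.0, 0.0], [-0.0, -0.0, -1.0]]
contact_force: [-0.4, 0.6, -0.2]
finger_gap: 0.998
gripper_force: 0.0
```

```bash
python3 - <<'E'
from h import *
c,w,T=wrist('w2.png')
q=w.reshape(-1,3);q=q[np.isfinite(q[:,2])]
b=q[(abs(q[:,0]-.56)<.06)&(abs(q[:,1]-.28)<.06)&(q[:,2]>.113)&(q[:,2]<.13)];print(len(b),b.mean(0) if len(b) else 0)
go(.596,.0229,.080)
E
```

```text
0 0
t 7.1 tool delta [0.0002 0.0004 0.0887]
```

View pics/w2.png

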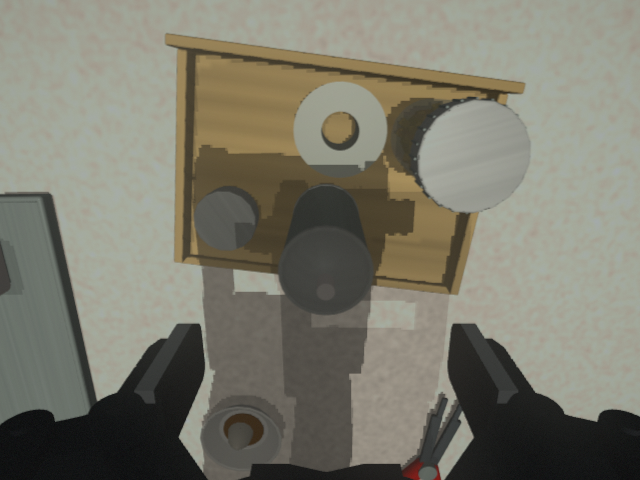

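The bottle is out of the caddy and the can at (326,270) is centred between the fingers; the reel is clear at (340,130). I'll grasp the can.

Request:
step_arm(
  targets=[
    {"hand": 100,"x": 0,"y": 0,"z": 0.02,"rx": 0,"ry": 0,"rz": 0},
    {"hand": 100,"x": 0,"y": 0,"z": 0.035,"rx": 0,"ry": 0,"rz": 0},
    {"hand": 100,"x": 0,"y": 0,"z": 0.025,"rx": 0,"ry": 0,"rz": 0},
    {"hand": 100,"x": 0,"y": 0,"z": 0.0085,"rx": 0,"ry": 0,"rz": 0},
    {"hand": 100,"x": 0,"y": 0,"z": 0,"rx": 0,"ry": 0,"rz": 0},
    {"hand": 30,"x": 0,"y": 0,"z": 0,"rx": 0,"ry": 0,"rz": 0},
    {"hand": 30,"x": 0,"y": 0,"z": 0,"rx": 0,"ry": 0,"rz": 0},
    {"hand": 30,"x": 0,"y": 0,"z": 0,"rx": 0,"ry": 0,"rz": 0},
    {"hand": 30,"x": 0,"y": 0,"z": 0,"rx": 0,"ry": 0,"rz": 0},
    {"hand": 30,"x": 0,"y": 0,"z": 0,"rx": 0,"ry": 0,"rz": 0},
  ],
)

```text
time: 8.1
tcp_pos: [0.5966, 0.0229, 0.0815]
ee_rot: [[1.0, -0.001, 0.002], [-0.001, -1.0, 0.0], [0.002, -0.0, -1.0]]
contact_force: [-0.1, -0.1, 6.2]
finger_gap: 0.522
gripper_force: 40.1
```

Request:
step_arm(
  targets=[
    {"hand": 30,"x": 0,"y": 0,"z": -0.03,"rx": 0,"ry": 0,"rz": 0},
    {"hand": 30,"x": 0,"y": 0,"z": -0.03,"rx": 0,"ry": 0,"rz": 0},
    {"hand": 30,"x": -0.0096,"y": -0.021,"z": 0,"rx": 0,"ry": 0,"rz": 0},
    {"hand": 30,"x": -0.0187,"y": -0.0428,"z": 0,"rx": 0,"ry": 0,"rz": 0},
    {"hand": 30,"x": -0.0187,"y": -0.0428,"z": 0,"rx": 0,"ry": 0,"rz": 0},
    {"hand": 30,"x": -0.0187,"y": -0.0428,"z": 0,"rx": 0,"ry": 0,"rz": 0},
    {"hand": 30,"x": -0.0187,"y": -0.0428,"z": 0,"rx": 0,"ry": 0,"rz": 0},
    {"hand": 30,"x": -0.0187,"y": -0.0428,"z": 0,"rx": 0,"ry": 0,"rz": 0},
    {"hand": 30,"x": -0.0096,"y": -0.021,"z": 0,"rx": 0,"ry": 0,"rz": 0},
    {"hand": 30,"x": 0,"y": 0,"z": 0,"rx": 0,"ry": 0,"rz": 0},
  ],
)

```text
time: 9.1
tcp_pos: [0.482, 0.2814, 0.1406]
ee_rot: [[1.0, 0.003, 0.0], [0.003, -1.0, 0.001], [0.0, -0.001, -1.0]]
contact_force: [-0.3, -0.8, -1.2]
finger_gap: 0.517
gripper_force: 41.4
```

Request:
step_arm(
  targets=[
    {"hand": 30,"x": 0,"y": 0,"z": 0,"rx": 0,"ry": 0,"rz": 0},
    {"hand": 30,"x": 0,"y": 0,"z": 0.025,"rx": 0,"ry": 0,"rz": 0},
    {"hand": 30,"x": 0,"y": 0,"z": 0.02,"rx": 0,"ry": 0,"rz": 0},
    {"hand": 30,"x": 0,"y": 0,"z": 0.01,"rx": 0,"ry": 0,"rz": 0},
    {"hand": 30,"x": 0,"y": 0,"z": 0.005,"rx": 0,"ry": 0,"rz": 0},
    {"hand": 30,"x": 0,"y": 0,"z": 0,"rx": 0,"ry": 0,"rz": 0},
    {"hand": 30,"x": 0,"y": 0,"z": 0,"rx": 0,"ry": 0,"rz": 0},
  ],
)

```text
time: 9.8
tcp_pos: [0.4839, 0.279, 0.081]
ee_rot: [[1.0, -0.001, 0.001], [-0.001, -1.0, 0.0], [0.001, -0.0, -1.0]]
contact_force: [0.3, 0.3, -0.7]
finger_gap: 0.517
gripper_force: 41.4
```

Request:
step_arm(
  targets=[
    {"hand": 30,"x": 0,"y": 0,"z": 0.0025,"rx": 0,"ry": 0,"rz": 0},
    {"hand": 30,"x": 0,"y": 0,"z": 0,"rx": 0,"ry": 0,"rz": 0},
    {"hand": 100,"x": 0,"y": 0,"z": 0,"rx": 0,"ry": 0,"rz": 0},
    {"hand": 100,"x": 0,"y": 0,"z": 0,"rx": 0,"ry": 0,"rz": 0},
    {"hand": 100,"x": 0,"y": 0,"z": 0,"rx": 0,"ry": 0,"rz": 0},
    {"hand": 100,"x": 0,"y": 0,"z": -0.02,"rx": 0,"ry": 0,"rz": 0},
    {"hand": 100,"x": 0,"y": 0,"z": -0.04,"rx": 0,"ry": 0,"rz": 0},
    {"hand": 100,"x": 0,"y": 0,"z": -0.035,"rx": 0,"ry": 0,"rz": 0},
  ],
)

```text
time: 10.6
tcp_pos: [0.4832, 0.2789, 0.174]
ee_rot: [[1.0, -0.0, -0.001], [-0.0, -1.0, -0.0], [-0.001, 0.0, -1.0]]
contact_force: [0.5, 0.4, 0.5]
finger_gap: 0.999
gripper_force: 0.0
```

Request:
step_arm(
  targets=[
    {"hand": 100,"x": 0.0207,"y": 0.0405,"z": 0,"rx": 0,"ry": 0,"rz": 0},
    {"hand": 100,"x": 0.0207,"y": 0.0405,"z": 0,"rx": 0,"ry": 0,"rz": 0},
    {"hand": 100,"x": 0.0207,"y": 0.0405,"z": 0,"rx": 0,"ry": 0,"rz": 0},
    {"hand": 100,"x": 0.0207,"y": 0.0405,"z": 0,"rx": 0,"ry": 0,"rz": 0},
    {"hand": 100,"x": 0.0207,"y": 0.0405,"z": 0,"rx": 0,"ry": 0,"rz": 0},
    {"hand": 100,"x": 0.0207,"y": 0.0405,"z": 0,"rx": 0,"ry": 0,"rz": 0},
    {"hand": 100,"x": 0.0207,"y": 0.0405,"z": 0,"rx": 0,"ry": 0,"rz": 0},
    {"hand": 100,"x": 0.0207,"y": 0.0405,"z": 0,"rx": 0,"ry": 0,"rz": 0},
    {"hand": 100,"x": 0,"y": 0,"z": 0,"rx": 0,"ry": 0,"rz": 0},
    {"hand": 100,"x": 0,"y": 0,"z": 0,"rx": 0,"ry": 0,"rz": 0},
  ],
)

```text
time: 11.6
tcp_pos: [0.6486, -0.0457, 0.1723]
ee_rot: [[1.0, -0.002, -0.001], [-0.002, -1.0, 0.0], [-0.001, -0.0, -1.0]]
contact_force: [-0.5, -0.5, -0.7]
finger_gap: 1.001
gripper_force: 0.0
```

Request:
step_arm(
  targets=[
    {"hand": 100,"x": 0.001,"y": -0.001,"z": 0.02,"rx": 0,"ry": 0,"rz": 0},
    {"hand": 100,"x": 0,"y": 0,"z": 0.035,"rx": 0,"ry": 0,"rz": 0},
    {"hand": 100,"x": 0,"y": 0,"z": 0.025,"rx": 0,"ry": 0,"rz": 0},
    {"hand": 100,"x": 0,"y": 0,"z": 0.007,"rx": 0,"ry": 0,"rz": 0},
    {"hand": 100,"x": 0,"y": 0,"z": 0,"rx": 0,"ry": 0,"rz": 0},
    {"hand": 35,"x": 0,"y": 0,"z": 0,"rx": 0,"ry": 0,"rz": 0},
    {"hand": 35,"x": 0,"y": 0,"z": 0,"rx": 0,"ry": 0,"rz": 0},
    {"hand": 35,"x": 0,"y": 0,"z": 0,"rx": 0,"ry": 0,"rz": 0},
    {"hand": 35,"x": 0,"y": 0,"z": 0,"rx": 0,"ry": 0,"rz": 0},
    {"hand": 35,"x": 0,"y": 0,"z": 0,"rx": 0,"ry": 0,"rz": 0},
  ],
  squeeze=50,
)

```text
time: 12.6
tcp_pos: [0.6506, -0.0442, 0.0875]
ee_rot: [[1.0, -0.001, 0.003], [-0.001, -1.0, -0.0], [0.003, 0.0, -1.0]]
contact_force: [-0.3, 0.2, 5.5]
finger_gap: 0.59
gripper_force: 51.4
```

Request:
step_arm(
  targets=[
    {"hand": 35,"x": 0,"y": 0,"z": -0.025,"rx": 0,"ry": 0,"rz": 0},
    {"hand": 35,"x": 0,"y": 0,"z": -0.035,"rx": 0,"ry": 0,"rz": 0},
    {"hand": 35,"x": -0.03,"y": -0.02,"z": 0,"rx": 0,"ry": 0,"rz": 0},
    {"hand": 35,"x": -0.04,"y": -0.026,"z": 0,"rx": 0,"ry": 0,"rz": 0},
    {"hand": 35,"x": -0.04,"y": -0.026,"z": 0,"rx": 0,"ry": 0,"rz": 0},
    {"hand": 35,"x": -0.04,"y": -0.026,"z": 0,"rx": 0,"ry": 0,"rz": 0},
  ],
)

```text
time: 13.2
tcp_pos: [0.4981, 0.0547, 0.1462]
ee_rot: [[1.0, -0.001, 0.001], [-0.001, -1.0, 0.0], [0.001, -0.0, -1.0]]
contact_force: [0.4, 0.5, -3.3]
finger_gap: 0.595
gripper_force: 53.4
```

Request:
step_arm(
  targets=[
    {"hand": 35,"x": -0.025,"y": -0.036,"z": 0,"rx": 0,"ry": 0,"rz": 0},
    {"hand": 35,"x": -0.02,"y": -0.043,"z": 0,"rx": 0,"ry": 0,"rz": 0},
    {"hand": 35,"x": -0.02,"y": -0.043,"z": 0,"rx": 0,"ry": 0,"rz": 0},
    {"hand": 35,"x": -0.017,"y": -0.043,"z": 0,"rx": 0,"ry": 0,"rz": 0},
    {"hand": 35,"x": -0.01,"y": -0.04,"z": 0,"rx": 0,"ry": 0,"rz": 0},
    {"hand": 35,"x": -0.002,"y": -0.02,"z": 0,"rx": 0,"ry": 0,"rz": 0},
    {"hand": 35,"x": 0,"y": 0,"z": 0,"rx": 0,"ry": 0,"rz": 0},
    {"hand": 35,"x": 0,"y": 0,"z": 0,"rx": 0,"ry": 0,"rz": 0},
  ],
)

```text
time: 14.0
tcp_pos: [0.4058, 0.2789, 0.146]
ee_rot: [[1.0, 0.0, 0.0], [0.0, -1.0, -0.0], [0.0, 0.0, -1.0]]
contact_force: [-0.3, -0.6, -3.4]
finger_gap: 0.592
gripper_force: 53.4
```

```bash
python3 - <<'E'
from h import *
grab('scene','s2.png');go(.406,.279,.0845)
E
```

```text
t 14.05 tool delta [ 0.     -0.0006  0.0614]
```

View pics/s2.png

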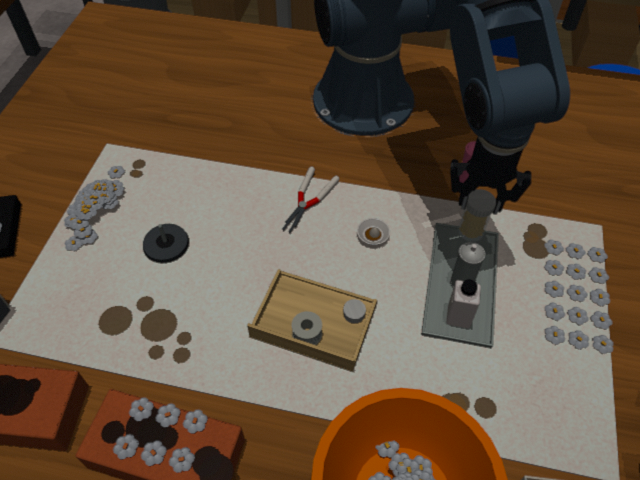

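The bottle (466,300) and the can (472,262) stand upright on the tray. The jar is held upright at (478,215), so I'll lower it.

Request:
step_arm(
  targets=[
    {"hand": 35,"x": 0,"y": 0,"z": 0.025,"rx": 0,"ry": 0,"rz": 0},
    {"hand": 35,"x": 0,"y": 0,"z": 0.02,"rx": 0,"ry": 0,"rz": 0},
    {"hand": 35,"x": 0,"y": 0,"z": 0.01,"rx": 0,"ry": 0,"rz": 0},
    {"hand": 35,"x": 0,"y": 0,"z": 0.004,"rx": 0,"ry": 0,"rz": 0},
    {"hand": 35,"x": 0,"y": 0,"z": 0.002,"rx": 0,"ry": 0,"rz": 0},
    {"hand": 35,"x": 0,"y": 0,"z": 0,"rx": 0,"ry": 0,"rz": 0},
  ],
)

```text
time: 14.65
tcp_pos: [0.4063, 0.279, 0.0852]
ee_rot: [[1.0, -0.001, 0.001], [-0.001, -1.0, 0.0], [0.001, -0.0, -1.0]]
contact_force: [0.5, -0.1, -2.7]
finger_gap: 0.594
gripper_force: 53.5
```

Request:
step_arm(
  targets=[
    {"hand": 35,"x": 0,"y": 0,"z": 0.001,"rx": 0,"ry": 0,"rz": 0},
    {"hand": 35,"x": 0,"y": 0,"z": 0,"rx": 0,"ry": 0,"rz": 0},
    {"hand": 100,"x": 0,"y": 0,"z": 0,"rx": 0,"ry": 0,"rz": 0},
    {"hand": 100,"x": 0,"y": 0,"z": 0,"rx": 0,"ry": 0,"rz": 0},
    {"hand": 100,"x": 0,"y": 0,"z": 0,"rx": 0,"ry": 0,"rz": 0},
    {"hand": 100,"x": 0,"y": 0,"z": -0.02,"rx": 0,"ry": 0,"rz": 0},
    {"hand": 100,"x": 0,"y": 0,"z": -0.04,"rx": 0,"ry": 0,"rz": 0},
    {"hand": 100,"x": 0,"y": 0,"z": -0.045,"rx": 0,"ry": 0,"rz": 0},
  ],
)

```text
time: 15.45
tcp_pos: [0.4053, 0.2787, 0.1893]
ee_rot: [[1.0, -0.001, -0.002], [-0.001, -1.0, -0.001], [-0.002, 0.001, -1.0]]
contact_force: [0.9, 0.0, 0.6]
finger_gap: 1.002
gripper_force: 0.0
```

Request:
step_arm(
  targets=[
    {"hand": 100,"x": 0.029,"y": 0.033,"z": 0,"rx": 0,"ry": 0,"rz": 0},
    {"hand": 100,"x": 0.029,"y": 0.033,"z": 0,"rx": 0,"ry": 0,"rz": 0},
    {"hand": 100,"x": 0.029,"y": 0.033,"z": 0,"rx": 0,"ry": 0,"rz": 0},
    {"hand": 100,"x": 0.029,"y": 0.033,"z": 0,"rx": 0,"ry": 0,"rz": 0},
    {"hand": 100,"x": 0.029,"y": 0.033,"z": 0,"rx": 0,"ry": 0,"rz": 0},
    {"hand": 100,"x": 0.029,"y": 0.033,"z": 0,"rx": 0,"ry": 0,"rz": 0},
    {"hand": 100,"x": 0.029,"y": 0.033,"z": 0,"rx": 0,"ry": 0,"rz": 0},
    {"hand": 100,"x": 0.029,"y": 0.033,"z": 0,"rx": 0,"ry": 0,"rz": 0},
    {"hand": 100,"x": 0,"y": 0,"z": 0,"rx": 0,"ry": 0,"rz": 0},
    {"hand": 100,"x": 0,"y": 0,"z": 0,"rx": 0,"ry": 0,"rz": 0},
  ],
)

```text
time: 16.45
tcp_pos: [0.6377, 0.0144, 0.1882]
ee_rot: [[1.0, -0.002, -0.001], [-0.002, -1.0, 0.0], [-0.001, -0.0, -1.0]]
contact_force: [-0.3, 0.4, 0.2]
finger_gap: 1.0
gripper_force: 0.0
```

```bash
python3 - <<'E'
from h import *
c,w,T=wrist('w3.png')
q=w.reshape(-1,3);q=q[np.isfinite(q[:,2])]
b=q[(abs(q[:,0]-.66)<.035)&(abs(q[:,1]-.013)<.035)&(q[:,2]>.042)&(q[:,2]<.052)]
# drop back panel: keep within largest blob
print(len(b),cv2.minEnclosingCircle(b[:,:2].astype(np.float32)),np.median(b,0),T[:3,3])
def lim(p):
    return np.percentile(p[:,0],[1,99]),np.percentile(p[:,1],[1,99])
print(lim(b))
c=grab('top');q=cloud(c).reshape(-1,3)
m=np.isfinite(q[:,2])&(q[:,2]>.09)&(abs(q[:,0]-.48)<.13)&(abs(q[:,1]-.28)<.06);q=q[m]
for x in(.406,.484,.562):
    p=q[abs(q[:,0]-x)<.035];print(x,len(p),cv2.minEnclosingCircle(p[:,:2].astype(np.float32)),p[:,2].max())
E
```

```text
5404 ((0.6708014607429504, 0.014074302278459072), 0.04139411821961403) [0.66310108 0.0123725  0.04801292] [0.63770903 0.01437422 0.18816878]
(array([0.63126574, 0.69471992]), array([-0.01910372,  0.04025064]))
0.406 814 ((0.40602684020996094, 0.27788808941841125), 0.026791810989379883) 0.10885486173466408
0.484 665 ((0.4839158356189728, 0.27894261479377747), 0.02373562939465046) 0.13230605248867566
0.562 664 ((0.5609614849090576, 0.2784118056297302), 0.029228461906313896) 0.12459132120947047
```

View pics/w3.png

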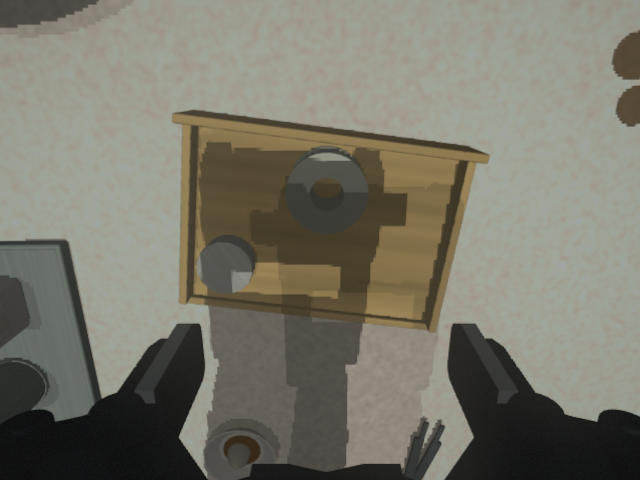

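The reel sits at (327,192), free on both sides, and all three containers stand on the tray. Now the reel's exact centre.

```bash
python3 - <<'E'
from h import *
c,w,T=wrist()
v,u=np.mgrid[:480,:640]
m=((u-327)**2+(v-192)**2<50**2)&(w[...,2]>.045)&(w[...,2]<.0515)
m=m&(w[...,0]<.70)
n,l,st,ct=cv2.connectedComponentsWithStats(cv2.erode(m.astype(np.uint8),np.ones((5,5))));print(st,ct)
p=w[l==l[192-28,327] if l[164,327] else l==l[215,327]]
k=1+st[1:,4].argmax();p=w[l==k]
print(len(p),p.min(0),p.max(0),cv2.minEnclosingCircle(p[:,:2].astype(np.float32)))
# bore: low points near
h=w[(np.hypot(u-327,v-192)<18)&(w[...,2]<.03)];print('bore',len(h),h.mean(0))
x,y=cv2.minEnclosingCircle(p[:,:2].astype(np.float32))[0];go(x,y,.030)
E
```

```text
[[     0      0    640    480 304104]
 [   290    153     79     78   3094]
 [   364    206      1      2      2]] [[319.40166851 239.98428498]
 [329.13606981 191.9217841 ]
 [364.         206.5       ]]
3094 [ 0.63085897 -0.0112102   0.0457111 ] [0.68239052 0.0398273  0.0502515 ] ((0.6565634608268738, 0.014616703614592552), 0.025928372517228127)
bore 629 [0.6514843  0.01433368 0.01473935]
t 16.6 tool delta [0.0194 0.0013 0.1588]
```

Request:
step_arm(
  targets=[
    {"hand": 100,"x": 0.0194,"y": 0.0012,"z": 0.03,"rx": 0,"ry": 0,"rz": 0},
    {"hand": 100,"x": 0,"y": 0,"z": 0.045,"rx": 0,"ry": 0,"rz": 0},
    {"hand": 100,"x": 0,"y": 0,"z": 0.045,"rx": 0,"ry": 0,"rz": 0},
    {"hand": 100,"x": 0,"y": 0,"z": 0.025,"rx": 0,"ry": 0,"rz": 0},
    {"hand": 100,"x": 0,"y": 0,"z": 0.013,"rx": 0,"ry": 0,"rz": 0},
    {"hand": 100,"x": 0,"y": 0,"z": 0,"rx": 0,"ry": 0,"rz": 0},
    {"hand": 35,"x": 0,"y": 0,"z": 0,"rx": 0,"ry": 0,"rz": 0},
    {"hand": 35,"x": 0,"y": 0,"z": 0,"rx": 0,"ry": 0,"rz": 0},
    {"hand": 35,"x": 0,"y": 0,"z": 0,"rx": 0,"ry": 0,"rz": 0},
    {"hand": 35,"x": 0,"y": 0,"z": 0,"rx": 0,"ry": 0,"rz": 0},
  ],
)

```text
time: 17.6
tcp_pos: [0.6582, 0.0136, 0.0331]
ee_rot: [[1.0, -0.001, 0.003], [-0.001, -1.0, -0.0], [0.003, 0.0, -1.0]]
contact_force: [-3.9, -1.0, 9.5]
finger_gap: 0.619
gripper_force: 51.5
```

Request:
step_arm(
  targets=[
    {"hand": 35,"x": 0,"y": 0,"z": -0.03,"rx": 0,"ry": 0,"rz": 0},
    {"hand": 35,"x": 0,"y": 0,"z": -0.04,"rx": 0,"ry": 0,"rz": 0},
    {"hand": 35,"x": -0.007,"y": 0.017,"z": -0.03,"rx": 0,"ry": 0,"rz": 0},
    {"hand": 35,"x": -0.0171,"y": 0.0405,"z": 0,"rx": 0,"ry": 0,"rz": 0},
    {"hand": 35,"x": -0.0171,"y": 0.0405,"z": 0,"rx": 0,"ry": 0,"rz": 0},
    {"hand": 35,"x": -0.0171,"y": 0.0405,"z": 0,"rx": 0,"ry": 0,"rz": 0},
    {"hand": 35,"x": -0.0171,"y": 0.0405,"z": 0,"rx": 0,"ry": 0,"rz": 0},
    {"hand": 35,"x": -0.0171,"y": 0.0405,"z": 0,"rx": 0,"ry": 0,"rz": 0},
    {"hand": 35,"x": -0.0171,"y": 0.0405,"z": 0,"rx": 0,"ry": 0,"rz": 0},
    {"hand": 35,"x": -0.0171,"y": 0.0405,"z": 0,"rx": 0,"ry": 0,"rz": 0},
  ],
)

```text
time: 18.6
tcp_pos: [0.5296, -0.2884, 0.1318]
ee_rot: [[1.0, -0.001, 0.001], [-0.001, -1.0, -0.001], [0.001, 0.001, -1.0]]
contact_force: [-0.0, 0.5, -1.9]
finger_gap: 0.618
gripper_force: 53.7
```

Request:
step_arm(
  targets=[
    {"hand": 35,"x": -0.01,"y": 0.023,"z": 0,"rx": 0,"ry": 0,"rz": 0},
    {"hand": 35,"x": 0,"y": 0,"z": 0,"rx": 0,"ry": 0,"rz": 0},
    {"hand": 35,"x": 0,"y": 0,"z": 0,"rx": 0,"ry": 0,"rz": 0},
  ],
)

```text
time: 18.9
tcp_pos: [0.5203, -0.3098, 0.1314]
ee_rot: [[1.0, -0.002, 0.001], [-0.002, -1.0, -0.0], [0.001, 0.0, -1.0]]
contact_force: [0.7, 1.4, -2.1]
finger_gap: 0.617
gripper_force: 53.7
```

```bash
python3 - <<'E'
from h import *
go(.521,-.3105,.045)
c,w,T=wrist('w4.png')
c=grab('scene','s4.png');q=cloud(c).reshape(-1,3);q=q[np.isfinite(q[:,2])]
b=q[(abs(q[:,0]-.521)<.035)&(abs(q[:,1]+.31)<.03)]
z=b[(b[:,2]>.03)&(b[:,2]<.15)];print(z.min(0),z.max(0))
E
```

```text
t 18.9 tool delta [0.0006 0.0006 0.0864]
[ 0.49843595 -0.33999534  0.0305685 ] [ 0.5489215  -0.28019027  0.14995749]
```

View pics/w4.png

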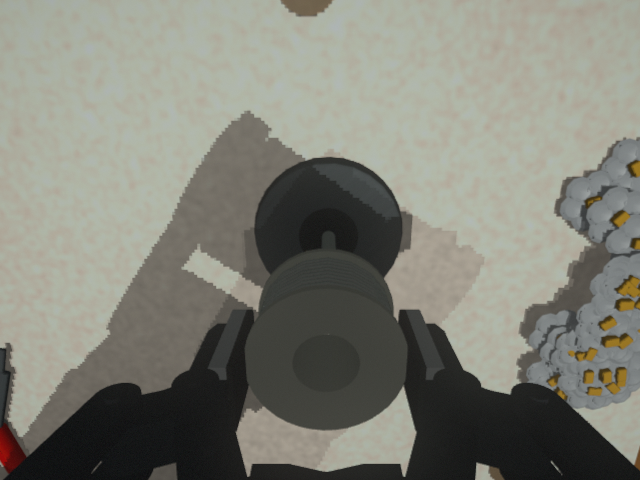

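View pics/s4.png

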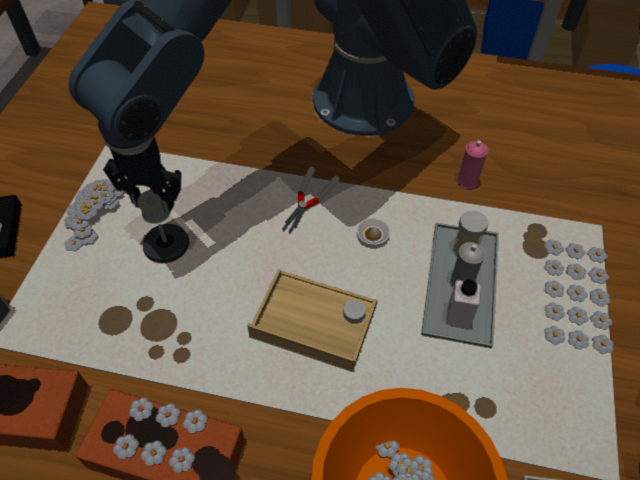

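The wrist view shows the reel upright in the fingers (top centre about (326,360)), above the spindle (328,240). The scene view shows three upright containers on the tray. I'll check the reel against the spindle numerically.

```bash
python3 - <<'E'
from h import *
c,w,T=wrist()
v,u=np.mgrid[:480,:640]
m=(np.hypot(u-326,v-360)<85)&(abs(w[...,2]-.146)<.006)
p=w[cv2.erode(m.astype(np.uint8),np.ones((3,3)))>0]
print(len(p),cv2.minEnclosingCircle(p[:,:2].astype(np.float32)),np.median(p[:,2]),p.min(0),p.max(0))
s=w[(abs(u-328)<10)&(abs(v-240)<14)];s=s[(s[:,2]>.03)&(s[:,2]<.08)];print('spindle',len(s),s.mean(0) if len(s) else 0)
b=w.reshape(-1,3);b=b[(b[:,2]>.0145)&(b[:,2]<.022)&(np.hypot(b[:,0]-.521,b[:,1]+.31)<.06)];print('base',b[:,:2].max(0),b[:,:2].min(0))
print(T[:3,3])
E
```

```text
15393 ((0.5192299485206604, -0.3082861006259918), 0.027967510744929314) 0.14572860415909622 [ 0.49206274 -0.33481833  0.14002423] [ 0.54691954 -0.28161702  0.15132601]
spindle 128 [ 0.52235094 -0.31071046  0.03836354]
base [ 0.5640391  -0.26607714] [ 0.49084004 -0.3552486 ]
[ 0.52075154 -0.30882476  0.13113489]
```

Request:
step_arm(
  targets=[
    {"hand": 35,"x": 0.0015,"y": 0.002,"z": 0.015,"rx": 0,"ry": 0,"rz": 0},
    {"hand": 35,"x": 0,"y": 0,"z": 0.025,"rx": 0,"ry": 0,"rz": 0},
    {"hand": 35,"x": 0,"y": 0,"z": 0.025,"rx": 0,"ry": 0,"rz": 0},
    {"hand": 35,"x": 0,"y": 0,"z": 0.02,"rx": 0,"ry": 0,"rz": 0},
    {"hand": 35,"x": 0,"y": 0,"z": 0.004,"rx": 0,"ry": 0,"rz": 0},
    {"hand": 35,"x": 0,"y": 0,"z": 0,"rx": 0,"ry": 0,"rz": 0},
    {"hand": 35,"x": 0,"y": 0,"z": 0,"rx": 0,"ry": 0,"rz": 0},
  ],
)

```text
time: 19.75
tcp_pos: [0.5221, -0.3115, 0.0417]
ee_rot: [[1.0, -0.0, 0.0], [-0.0, -1.0, -0.0], [0.0, 0.0, -1.0]]
contact_force: [0.2, 0.3, -2.5]
finger_gap: 0.618
gripper_force: 53.7
```

Request:
step_arm(
  targets=[
    {"hand": 35,"x": 0,"y": 0,"z": 0.0022,"rx": 0,"ry": 0,"rz": 0},
    {"hand": 35,"x": 0,"y": 0,"z": 0,"rx": 0,"ry": 0,"rz": 0},
    {"hand": 100,"x": 0,"y": 0,"z": 0,"rx": 0,"ry": 0,"rz": 0},
    {"hand": 100,"x": 0,"y": 0,"z": 0,"rx": 0,"ry": 0,"rz": 0},
    {"hand": 100,"x": 0,"y": 0,"z": 0,"rx": 0,"ry": 0,"rz": 0},
    {"hand": 100,"x": 0,"y": 0,"z": -0.02,"rx": 0,"ry": 0,"rz": 0},
    {"hand": 100,"x": 0,"y": 0,"z": -0.04,"rx": 0,"ry": 0,"rz": 0},
    {"hand": 100,"x": 0,"y": 0,"z": -0.04,"rx": 0,"ry": 0,"rz": 0},
    {"hand": 100,"x": 0,"y": 0,"z": -0.04,"rx": 0,"ry": 0,"rz": 0},
    {"hand": 100,"x": 0,"y": 0,"z": 0,"rx": 0,"ry": 0,"rz": 0},
  ],
)

```text
time: 20.75
tcp_pos: [0.5239, -0.3132, 0.1854]
ee_rot: [[1.0, -0.001, 0.008], [-0.001, -1.0, -0.005], [0.008, 0.005, -1.0]]
contact_force: [0.3, -1.1, -0.2]
finger_gap: 1.001
gripper_force: 0.0
```

```bash
python3 - <<'E'
from h import *
c,w,T=wrist('w5.png')
b=w.reshape(-1,3);b=b[(b[:,2]>.05)&(b[:,2]<.06)&(np.hypot(b[:,0]-.521,b[:,1]+.31)<.05)];print(len(b),cv2.minEnclosingCircle(b[:,:2].astype(np.float32)),np.median(b[:,2]),b[:,2].std())
go(.406,.278,.18)
E
```

```text
4487 ((0.5200983285903931, -0.31084251403808594), 0.027327049523591995) 0.05386853292258864 0.0008285478982056647
t 20.8 tool delta [-1.172e-01 -5.904e-01  1.000e-04]
```

View pics/w5.png

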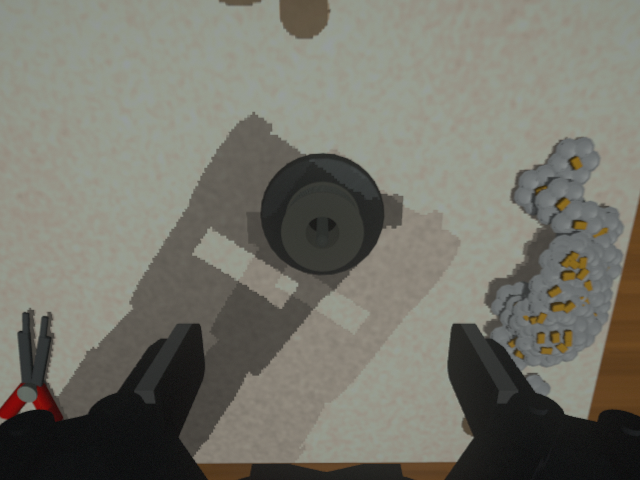

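The reel (322,230) lies flat on the base with the spindle in its bore (top at z 0.054, as it must be). Now I'll put the containers back, jar first.

Request:
step_arm(
  targets=[
    {"hand": 100,"x": -0.009,"y": -0.0453,"z": 0,"rx": 0,"ry": 0,"rz": 0},
    {"hand": 100,"x": -0.009,"y": -0.0453,"z": 0,"rx": 0,"ry": 0,"rz": 0},
    {"hand": 100,"x": -0.009,"y": -0.0453,"z": 0,"rx": 0,"ry": 0,"rz": 0},
    {"hand": 100,"x": -0.009,"y": -0.0453,"z": 0,"rx": 0,"ry": 0,"rz": 0},
    {"hand": 100,"x": -0.009,"y": -0.0453,"z": 0,"rx": 0,"ry": 0,"rz": 0},
    {"hand": 100,"x": -0.009,"y": -0.0453,"z": 0,"rx": 0,"ry": 0,"rz": 0},
    {"hand": 100,"x": -0.009,"y": -0.0453,"z": 0,"rx": 0,"ry": 0,"rz": 0},
    {"hand": 100,"x": -0.009,"y": -0.0453,"z": 0,"rx": 0,"ry": 0,"rz": 0},
  ],
)

```text
time: 21.6
tcp_pos: [0.4488, 0.0523, 0.1787]
ee_rot: [[1.0, -0.001, -0.001], [-0.001, -1.0, 0.0], [-0.001, -0.0, -1.0]]
contact_force: [0.9, -0.1, 0.7]
finger_gap: 1.004
gripper_force: 0.0
```

Request:
step_arm(
  targets=[
    {"hand": 100,"x": -0.009,"y": -0.0453,"z": 0,"rx": 0,"ry": 0,"rz": 0},
    {"hand": 100,"x": -0.009,"y": -0.0453,"z": 0,"rx": 0,"ry": 0,"rz": 0},
    {"hand": 100,"x": -0.009,"y": -0.0453,"z": 0,"rx": 0,"ry": 0,"rz": 0},
    {"hand": 100,"x": -0.009,"y": -0.0453,"z": 0,"rx": 0,"ry": 0,"rz": 0},
    {"hand": 100,"x": -0.009,"y": -0.0453,"z": 0,"rx": 0,"ry": 0,"rz": 0},
    {"hand": 100,"x": 0,"y": 0,"z": 0,"rx": 0,"ry": 0,"rz": 0},
    {"hand": 100,"x": 0,"y": 0,"z": 0,"rx": 0,"ry": 0,"rz": 0},
    {"hand": 100,"x": 0,"y": 0,"z": 0,"rx": 0,"ry": 0,"rz": 0},
  ],
)

```text
time: 22.4
tcp_pos: [0.405, 0.2763, 0.1789]
ee_rot: [[1.0, -0.001, -0.001], [-0.001, -1.0, -0.001], [-0.001, 0.001, -1.0]]
contact_force: [-0.3, -0.8, -0.3]
finger_gap: 1.0
gripper_force: 0.0
```

Request:
step_arm(
  targets=[
    {"hand": 100,"x": 0.001,"y": -0.0023,"z": 0.02,"rx": 0,"ry": 0,"rz": 0},
    {"hand": 100,"x": 0,"y": 0,"z": 0.04,"rx": 0,"ry": 0,"rz": 0},
    {"hand": 100,"x": 0,"y": 0,"z": 0.026,"rx": 0,"ry": 0,"rz": 0},
    {"hand": 100,"x": 0,"y": 0,"z": 0.009,"rx": 0,"ry": 0,"rz": 0},
    {"hand": 100,"x": 0,"y": 0,"z": 0,"rx": 0,"ry": 0,"rz": 0},
    {"hand": 35,"x": 0,"y": 0,"z": 0,"rx": 0,"ry": 0,"rz": 0},
    {"hand": 35,"x": 0,"y": 0,"z": 0,"rx": 0,"ry": 0,"rz": 0},
    {"hand": 35,"x": 0,"y": 0,"z": 0,"rx": 0,"ry": 0,"rz": 0},
    {"hand": 35,"x": 0,"y": 0,"z": 0,"rx": 0,"ry": 0,"rz": 0},
    {"hand": 35,"x": 0,"y": 0,"z": 0,"rx": 0,"ry": 0,"rz": 0},
  ],
)

```text
time: 23.4
tcp_pos: [0.407, 0.2797, 0.0861]
ee_rot: [[1.0, -0.0, 0.002], [-0.0, -1.0, 0.001], [0.002, -0.001, -1.0]]
contact_force: [-0.9, -2.6, 8.4]
finger_gap: 0.587
gripper_force: 50.5
```

Request:
step_arm(
  targets=[
    {"hand": 35,"x": 0,"y": 0,"z": -0.025,"rx": 0,"ry": 0,"rz": 0},
    {"hand": 35,"x": 0,"y": 0,"z": -0.035,"rx": 0,"ry": 0,"rz": 0},
    {"hand": 35,"x": 0.002,"y": 0.02,"z": 0,"rx": 0,"ry": 0,"rz": 0},
    {"hand": 35,"x": 0.01,"y": 0.04,"z": 0,"rx": 0,"ry": 0,"rz": 0},
    {"hand": 35,"x": 0.017,"y": 0.043,"z": 0,"rx": 0,"ry": 0,"rz": 0},
    {"hand": 35,"x": 0.02,"y": 0.043,"z": 0,"rx": 0,"ry": 0,"rz": 0},
    {"hand": 35,"x": 0.02,"y": 0.043,"z": 0,"rx": 0,"ry": 0,"rz": 0},
    {"hand": 35,"x": 0.025,"y": 0.036,"z": 0,"rx": 0,"ry": 0,"rz": 0},
  ],
)

```text
time: 24.2
tcp_pos: [0.5002, 0.0523, 0.1452]
ee_rot: [[1.0, -0.001, 0.0], [-0.001, -1.0, -0.0], [0.0, 0.0, -1.0]]
contact_force: [0.8, 0.3, -2.7]
finger_gap: 0.593
gripper_force: 53.9
```

Request:
step_arm(
  targets=[
    {"hand": 35,"x": 0.04,"y": 0.026,"z": 0,"rx": 0,"ry": 0,"rz": 0},
    {"hand": 35,"x": 0.04,"y": 0.026,"z": 0,"rx": 0,"ry": 0,"rz": 0},
    {"hand": 35,"x": 0.04,"y": 0.026,"z": 0,"rx": 0,"ry": 0,"rz": 0},
    {"hand": 35,"x": 0.03,"y": 0.02,"z": 0,"rx": 0,"ry": 0,"rz": 0},
    {"hand": 35,"x": 0,"y": 0,"z": 0,"rx": 0,"ry": 0,"rz": 0},
    {"hand": 35,"x": 0,"y": 0,"z": 0,"rx": 0,"ry": 0,"rz": 0},
  ],
)

```text
time: 24.8
tcp_pos: [0.6497, -0.0439, 0.1443]
ee_rot: [[1.0, -0.001, -0.001], [-0.001, -1.0, 0.0], [-0.001, -0.0, -1.0]]
contact_force: [-0.4, 1.5, -3.2]
finger_gap: 0.591
gripper_force: 53.8
```

Position is right; lowering 0.057.

Request:
step_arm(
  targets=[
    {"hand": 35,"x": 0,"y": 0,"z": 0.025,"rx": 0,"ry": 0,"rz": 0},
    {"hand": 35,"x": 0,"y": 0,"z": 0.02,"rx": 0,"ry": 0,"rz": 0},
    {"hand": 35,"x": 0,"y": 0,"z": 0.008,"rx": 0,"ry": 0,"rz": 0},
    {"hand": 35,"x": 0,"y": 0,"z": 0.002,"rx": 0,"ry": 0,"rz": 0},
    {"hand": 35,"x": 0,"y": 0,"z": 0,"rx": 0,"ry": 0,"rz": 0},
    {"hand": 35,"x": 0,"y": 0,"z": 0,"rx": 0,"ry": 0,"rz": 0},
  ],
)

```text
time: 25.4
tcp_pos: [0.6504, -0.0435, 0.0907]
ee_rot: [[1.0, -0.0, 0.001], [-0.0, -1.0, -0.0], [0.001, 0.0, -1.0]]
contact_force: [0.2, 0.3, -3.6]
finger_gap: 0.59
gripper_force: 53.8
```

Request:
step_arm(
  targets=[
    {"hand": 35,"x": 0,"y": 0,"z": 0.002,"rx": 0,"ry": 0,"rz": 0},
    {"hand": 35,"x": 0,"y": 0,"z": 0,"rx": 0,"ry": 0,"rz": 0},
  ],
)

```text
time: 25.6
tcp_pos: [0.6509, -0.0437, 0.0892]
ee_rot: [[1.0, -0.001, 0.003], [-0.001, -1.0, -0.0], [0.003, 0.0, -1.0]]
contact_force: [-1.1, -0.1, 5.2]
finger_gap: 0.592
gripper_force: 54.6
```

Request:
step_arm(
  targets=[
    {"hand": 100,"x": 0,"y": 0,"z": 0,"rx": 0,"ry": 0,"rz": 0},
    {"hand": 100,"x": 0,"y": 0,"z": 0,"rx": 0,"ry": 0,"rz": 0},
    {"hand": 100,"x": 0,"y": 0,"z": 0,"rx": 0,"ry": 0,"rz": 0},
    {"hand": 100,"x": 0,"y": 0,"z": -0.02,"rx": 0,"ry": 0,"rz": 0},
    {"hand": 100,"x": 0,"y": 0,"z": -0.035,"rx": 0,"ry": 0,"rz": 0},
    {"hand": 100,"x": 0,"y": 0,"z": -0.035,"rx": 0,"ry": 0,"rz": 0},
  ],
)

```text
time: 26.2
tcp_pos: [0.6496, -0.0436, 0.1782]
ee_rot: [[1.0, -0.001, -0.001], [-0.001, -1.0, 0.0], [-0.001, -0.0, -1.0]]
contact_force: [0.4, -0.8, 0.0]
finger_gap: 0.999
gripper_force: 0.0
```

Request:
step_arm(
  targets=[
    {"hand": 100,"x": -0.0208,"y": -0.0404,"z": 0,"rx": 0,"ry": 0,"rz": 0},
    {"hand": 100,"x": -0.0208,"y": -0.0404,"z": 0,"rx": 0,"ry": 0,"rz": 0},
    {"hand": 100,"x": -0.0208,"y": -0.0404,"z": 0,"rx": 0,"ry": 0,"rz": 0},
    {"hand": 100,"x": -0.0208,"y": -0.0404,"z": 0,"rx": 0,"ry": 0,"rz": 0},
    {"hand": 100,"x": -0.0208,"y": -0.0404,"z": 0,"rx": 0,"ry": 0,"rz": 0},
    {"hand": 100,"x": -0.0208,"y": -0.0404,"z": 0,"rx": 0,"ry": 0,"rz": 0},
    {"hand": 100,"x": -0.0208,"y": -0.0404,"z": 0,"rx": 0,"ry": 0,"rz": 0},
    {"hand": 100,"x": -0.0208,"y": -0.0404,"z": 0,"rx": 0,"ry": 0,"rz": 0},
    {"hand": 100,"x": 0,"y": 0,"z": 0,"rx": 0,"ry": 0,"rz": 0},
    {"hand": 100,"x": 0,"y": 0,"z": 0,"rx": 0,"ry": 0,"rz": 0},
  ],
)

```text
time: 27.2
tcp_pos: [0.4834, 0.2803, 0.1776]
ee_rot: [[1.0, 0.001, 0.0], [0.001, -1.0, -0.0], [0.0, 0.0, -1.0]]
contact_force: [-0.1, -1.2, -0.4]
finger_gap: 1.001
gripper_force: 0.0
```

Can at (0.484, 0.279); grasp TCP z ≈ 0.0785.

Request:
step_arm(
  targets=[
    {"hand": 100,"x": 0.0005,"y": 0.001,"z": 0.02,"rx": 0,"ry": 0,"rz": 0},
    {"hand": 100,"x": 0,"y": 0,"z": 0.04,"rx": 0,"ry": 0,"rz": 0},
    {"hand": 100,"x": 0,"y": 0,"z": 0.03,"rx": 0,"ry": 0,"rz": 0},
    {"hand": 100,"x": 0,"y": 0,"z": 0.009,"rx": 0,"ry": 0,"rz": 0},
    {"hand": 100,"x": 0,"y": 0,"z": 0,"rx": 0,"ry": 0,"rz": 0},
    {"hand": 30,"x": 0,"y": 0,"z": 0,"rx": 0,"ry": 0,"rz": 0},
    {"hand": 30,"x": 0,"y": 0,"z": 0,"rx": 0,"ry": 0,"rz": 0},
    {"hand": 30,"x": 0,"y": 0,"z": 0,"rx": 0,"ry": 0,"rz": 0},
    {"hand": 30,"x": 0,"y": 0,"z": 0,"rx": 0,"ry": 0,"rz": 0},
    {"hand": 30,"x": 0,"y": 0,"z": 0,"rx": 0,"ry": 0,"rz": 0},
  ],
  squeeze=40,
)

```text
time: 28.2
tcp_pos: [0.485, 0.2789, 0.08]
ee_rot: [[1.0, -0.0, 0.002], [-0.0, -1.0, 0.001], [0.002, -0.001, -1.0]]
contact_force: [-0.8, -0.9, 5.6]
finger_gap: 0.52
gripper_force: 40.1
```

Request:
step_arm(
  targets=[
    {"hand": 30,"x": 0,"y": 0,"z": -0.03,"rx": 0,"ry": 0,"rz": 0},
    {"hand": 30,"x": 0,"y": 0,"z": -0.03,"rx": 0,"ry": 0,"rz": 0},
    {"hand": 30,"x": 0.0096,"y": 0.021,"z": 0,"rx": 0,"ry": 0,"rz": 0},
    {"hand": 30,"x": 0.0187,"y": 0.0428,"z": 0,"rx": 0,"ry": 0,"rz": 0},
    {"hand": 30,"x": 0.0187,"y": 0.0428,"z": 0,"rx": 0,"ry": 0,"rz": 0},
    {"hand": 30,"x": 0.0187,"y": 0.0428,"z": 0,"rx": 0,"ry": 0,"rz": 0},
    {"hand": 30,"x": 0.0187,"y": 0.0428,"z": 0,"rx": 0,"ry": 0,"rz": 0},
    {"hand": 30,"x": 0.0187,"y": 0.0428,"z": 0,"rx": 0,"ry": 0,"rz": 0},
    {"hand": 30,"x": 0.0096,"y": 0.021,"z": 0,"rx": 0,"ry": 0,"rz": 0},
    {"hand": 30,"x": 0,"y": 0,"z": 0,"rx": 0,"ry": 0,"rz": 0},
  ],
)

```text
time: 29.2
tcp_pos: [0.5979, 0.0198, 0.1391]
ee_rot: [[1.0, -0.004, 0.001], [-0.004, -1.0, -0.0], [0.001, 0.0, -1.0]]
contact_force: [-0.5, 1.6, -0.4]
finger_gap: 0.516
gripper_force: 41.4
```

Request:
step_arm(
  targets=[
    {"hand": 30,"x": 0,"y": 0,"z": 0,"rx": 0,"ry": 0,"rz": 0},
    {"hand": 30,"x": 0,"y": 0,"z": 0,"rx": 0,"ry": 0,"rz": 0},
  ],
)

```text
time: 29.4
tcp_pos: [0.5964, 0.0236, 0.1388]
ee_rot: [[1.0, 0.0, -0.0], [0.0, -1.0, 0.0], [-0.0, -0.0, -1.0]]
contact_force: [1.3, 0.2, -1.7]
finger_gap: 0.514
gripper_force: 41.4
```

Request:
step_arm(
  targets=[
    {"hand": 30,"x": 0,"y": 0,"z": 0.024,"rx": 0,"ry": 0,"rz": 0},
    {"hand": 30,"x": 0,"y": 0,"z": 0.02,"rx": 0,"ry": 0,"rz": 0},
    {"hand": 30,"x": 0,"y": 0,"z": 0.007,"rx": 0,"ry": 0,"rz": 0},
    {"hand": 30,"x": 0,"y": 0,"z": 0.003,"rx": 0,"ry": 0,"rz": 0},
    {"hand": 30,"x": 0,"y": 0,"z": 0,"rx": 0,"ry": 0,"rz": 0},
    {"hand": 30,"x": 0,"y": 0,"z": 0.001,"rx": 0,"ry": 0,"rz": 0},
    {"hand": 30,"x": 0,"y": 0,"z": 0,"rx": 0,"ry": 0,"rz": 0},
  ],
)

```text
time: 30.1
tcp_pos: [0.5971, 0.0227, 0.0842]
ee_rot: [[1.0, -0.0, 0.001], [-0.0, -1.0, -0.0], [0.001, 0.0, -1.0]]
contact_force: [-0.8, -0.6, -0.8]
finger_gap: 0.517
gripper_force: 41.4
```

Request:
step_arm(
  targets=[
    {"hand": 30,"x": 0,"y": 0,"z": 0.0013,"rx": 0,"ry": 0,"rz": 0},
    {"hand": 30,"x": 0,"y": 0,"z": 0,"rx": 0,"ry": 0,"rz": 0},
    {"hand": 100,"x": 0,"y": 0,"z": 0,"rx": 0,"ry": 0,"rz": 0},
    {"hand": 100,"x": 0,"y": 0,"z": 0,"rx": 0,"ry": 0,"rz": 0},
    {"hand": 100,"x": 0,"y": 0,"z": 0,"rx": 0,"ry": 0,"rz": 0},
    {"hand": 100,"x": 0,"y": 0,"z": -0.02,"rx": 0,"ry": 0,"rz": 0},
    {"hand": 100,"x": 0,"y": 0,"z": -0.04,"rx": 0,"ry": 0,"rz": 0},
    {"hand": 100,"x": 0,"y": 0,"z": -0.035,"rx": 0,"ry": 0,"rz": 0},
  ],
)

```text
time: 30.9
tcp_pos: [0.5966, 0.0226, 0.1785]
ee_rot: [[1.0, -0.001, -0.001], [-0.001, -1.0, 0.0], [-0.001, -0.0, -1.0]]
contact_force: [0.1, 0.5, 0.4]
finger_gap: 0.999
gripper_force: 0.0
```

Request:
step_arm(
  targets=[
    {"hand": 100,"x": -0.0059,"y": -0.0427,"z": 0,"rx": 0,"ry": 0,"rz": 0},
    {"hand": 100,"x": -0.0059,"y": -0.0427,"z": 0,"rx": 0,"ry": 0,"rz": 0},
    {"hand": 100,"x": -0.0059,"y": -0.0427,"z": 0,"rx": 0,"ry": 0,"rz": 0},
    {"hand": 100,"x": -0.0059,"y": -0.0427,"z": 0,"rx": 0,"ry": 0,"rz": 0},
    {"hand": 100,"x": -0.0059,"y": -0.0427,"z": 0,"rx": 0,"ry": 0,"rz": 0},
    {"hand": 100,"x": -0.0059,"y": -0.0427,"z": 0,"rx": 0,"ry": 0,"rz": 0},
    {"hand": 100,"x": 0,"y": 0,"z": 0,"rx": 0,"ry": 0,"rz": 0},
    {"hand": 100,"x": 0,"y": 0,"z": 0,"rx": 0,"ry": 0,"rz": 0},
    {"hand": 100,"x": 0,"y": 0,"z": 0,"rx": 0,"ry": 0,"rz": 0},
  ],
)

```text
time: 31.8
tcp_pos: [0.5617, 0.278, 0.1771]
ee_rot: [[1.0, -0.001, -0.0], [-0.001, -1.0, -0.0], [-0.0, 0.0, -1.0]]
contact_force: [0.7, -0.2, 0.1]
finger_gap: 0.998
gripper_force: 0.0
```

Bottle grasp at TCP z ≈ 0.075.

Request:
step_arm(
  targets=[
    {"hand": 100,"x": 0,"y": -0.001,"z": 0.02,"rx": 0,"ry": 0,"rz": 0},
    {"hand": 100,"x": 0,"y": 0,"z": 0.04,"rx": 0,"ry": 0,"rz": 0},
    {"hand": 100,"x": 0,"y": 0,"z": 0.032,"rx": 0,"ry": 0,"rz": 0},
    {"hand": 100,"x": 0,"y": 0,"z": 0.01,"rx": 0,"ry": 0,"rz": 0},
    {"hand": 100,"x": 0,"y": 0,"z": 0,"rx": 0,"ry": 0,"rz": 0},
    {"hand": 30,"x": 0,"y": 0,"z": 0,"rx": 0,"ry": 0,"rz": 0},
    {"hand": 30,"x": 0,"y": 0,"z": 0,"rx": 0,"ry": 0,"rz": 0},
    {"hand": 30,"x": 0,"y": 0,"z": 0,"rx": 0,"ry": 0,"rz": 0},
    {"hand": 30,"x": 0,"y": 0,"z": 0,"rx": 0,"ry": 0,"rz": 0},
    {"hand": 30,"x": 0,"y": 0,"z": 0,"rx": 0,"ry": 0,"rz": 0},
  ],
  squeeze=40,
)

```text
time: 32.8
tcp_pos: [0.5623, 0.2799, 0.0768]
ee_rot: [[1.0, -0.0, 0.002], [-0.0, -1.0, 0.0], [0.002, -0.0, -1.0]]
contact_force: [-0.4, -1.8, 5.9]
finger_gap: 0.506
gripper_force: 40.2
```

Request:
step_arm(
  targets=[
    {"hand": 30,"x": 0,"y": 0,"z": -0.03,"rx": 0,"ry": 0,"rz": 0},
    {"hand": 30,"x": 0,"y": 0,"z": -0.03,"rx": 0,"ry": 0,"rz": 0},
    {"hand": 30,"x": 0.0104,"y": 0.0203,"z": 0,"rx": 0,"ry": 0,"rz": 0},
    {"hand": 30,"x": 0.0208,"y": 0.0407,"z": 0,"rx": 0,"ry": 0,"rz": 0},
    {"hand": 30,"x": 0.0208,"y": 0.0407,"z": 0,"rx": 0,"ry": 0,"rz": 0},
    {"hand": 30,"x": 0.0208,"y": 0.0407,"z": 0,"rx": 0,"ry": 0,"rz": 0},
    {"hand": 30,"x": 0.0208,"y": 0.0407,"z": 0,"rx": 0,"ry": 0,"rz": 0},
    {"hand": 30,"x": 0.0104,"y": 0.0203,"z": 0,"rx": 0,"ry": 0,"rz": 0},
    {"hand": 30,"x": 0,"y": 0,"z": 0,"rx": 0,"ry": 0,"rz": 0},
    {"hand": 30,"x": 0,"y": 0,"z": 0,"rx": 0,"ry": 0,"rz": 0},
  ],
)

```text
time: 33.8
tcp_pos: [0.6653, 0.0763, 0.1355]
ee_rot: [[1.0, -0.001, -0.0], [-0.001, -1.0, 0.0], [-0.0, -0.0, -1.0]]
contact_force: [-0.8, 1.0, -1.9]
finger_gap: 0.508
gripper_force: 41.8
```

Request:
step_arm(
  targets=[
    {"hand": 30,"x": 0,"y": 0,"z": 0.024,"rx": 0,"ry": 0,"rz": 0},
    {"hand": 30,"x": 0,"y": 0,"z": 0.02,"rx": 0,"ry": 0,"rz": 0},
    {"hand": 30,"x": 0,"y": 0,"z": 0.007,"rx": 0,"ry": 0,"rz": 0},
    {"hand": 30,"x": 0,"y": 0,"z": 0.003,"rx": 0,"ry": 0,"rz": 0},
    {"hand": 30,"x": 0,"y": 0,"z": 0,"rx": 0,"ry": 0,"rz": 0},
    {"hand": 30,"x": 0,"y": 0,"z": 0.001,"rx": 0,"ry": 0,"rz": 0},
    {"hand": 30,"x": 0,"y": 0,"z": 0,"rx": 0,"ry": 0,"rz": 0},
  ],
)

```text
time: 34.5
tcp_pos: [0.6658, 0.0765, 0.081]
ee_rot: [[1.0, -0.0, 0.001], [-0.0, -1.0, 0.0], [0.001, -0.0, -1.0]]
contact_force: [-0.5, -0.1, -0.7]
finger_gap: 0.511
gripper_force: 41.8
```

Request:
step_arm(
  targets=[
    {"hand": 30,"x": 0,"y": 0,"z": 0.0013,"rx": 0,"ry": 0,"rz": 0},
    {"hand": 30,"x": 0,"y": 0,"z": 0,"rx": 0,"ry": 0,"rz": 0},
    {"hand": 100,"x": 0,"y": 0,"z": 0,"rx": 0,"ry": 0,"rz": 0},
    {"hand": 100,"x": 0,"y": 0,"z": 0,"rx": 0,"ry": 0,"rz": 0},
    {"hand": 100,"x": 0,"y": 0,"z": 0,"rx": 0,"ry": 0,"rz": 0},
    {"hand": 100,"x": 0,"y": 0,"z": -0.02,"rx": 0,"ry": 0,"rz": 0},
    {"hand": 100,"x": 0,"y": 0,"z": -0.04,"rx": 0,"ry": 0,"rz": 0},
    {"hand": 100,"x": 0,"y": 0,"z": -0.045,"rx": 0,"ry": 0,"rz": 0},
    {"hand": 100,"x": 0,"y": 0,"z": -0.045,"rx": 0,"ry": 0,"rz": 0},
  ],
)

```text
time: 35.4
tcp_pos: [0.6651, 0.0763, 0.2304]
ee_rot: [[1.0, -0.001, -0.001], [-0.001, -1.0, -0.0], [-0.001, 0.0, -1.0]]
contact_force: [0.4, 0.5, 0.0]
finger_gap: 1.004
gripper_force: 0.0
```

Request:
step_arm(
  targets=[
    {"hand": 100,"x": -0.045,"y": -0.015,"z": 0,"rx": 0,"ry": 0,"rz": 0},
    {"hand": 100,"x": -0.045,"y": -0.015,"z": 0,"rx": 0,"ry": 0,"rz": 0},
    {"hand": 100,"x": -0.045,"y": -0.015,"z": 0,"rx": 0,"ry": 0,"rz": 0},
    {"hand": 100,"x": -0.045,"y": -0.015,"z": 0,"rx": 0,"ry": 0,"rz": 0},
    {"hand": 100,"x": -0.045,"y": -0.015,"z": 0,"rx": 0,"ry": 0,"rz": 0},
    {"hand": 100,"x": 0,"y": 0,"z": 0,"rx": 0,"ry": 0,"rz": 0},
    {"hand": 100,"x": 0,"y": 0,"z": 0,"rx": 0,"ry": 0,"rz": 0},
    {"hand": 100,"x": 0,"y": 0,"z": 0,"rx": 0,"ry": 0,"rz": 0},
  ],
)

```text
time: 36.2
tcp_pos: [0.4414, 0.1514, 0.2292]
ee_rot: [[1.0, -0.001, 0.001], [-0.001, -1.0, 0.0], [0.001, -0.0, -1.0]]
contact_force: [-0.2, 0.5, 0.4]
finger_gap: 0.996
gripper_force: 0.0
```

```bash
python3 - <<'E'
from h import *
c=grab('scene','s9.png');q=cloud(c).reshape(-1,3);q=q[np.isfinite(q[:,2])];bz=.0056
def box(x0,x1,y0,y1,z0,z1): return q[(q[:,0]>x0)&(q[:,0]<x1)&(q[:,1]>y0)&(q[:,1]<y1)&(q[:,2]>z0)&(q[:,2]<z1)]
C=lambda j:(len(j),cv2.minEnclosingCircle(j[:,:2].astype(np.float32)) if len(j) else 0)
print('jar',C(box(.61,.69,-.09,0.0,bz+.09,bz+.12)));print('can',C(box(.56,.63,-.02,.06,bz+.095,bz+.122)));print('cap',C(box(.64,.69,.05,.1,bz+.11,bz+.14)))
s=manip.sense();print(s['time'],s['tcp_pos'],s['contact_force'])
E
```

```text
jar (708, ((0.6512811183929443, -0.04516775161027908), 0.02706255577504635))
can (509, ((0.5978805422782898, 0.0215365719050169), 0.024458155035972595))
cap (201, ((0.6656221151351929, 0.07532943785190582), 0.014041842892765999))
36.25 [0.44142933 0.15130454 0.22902809] [-0.48492657 -0.34744566 -1.09027762]
```

View pics/s9.png

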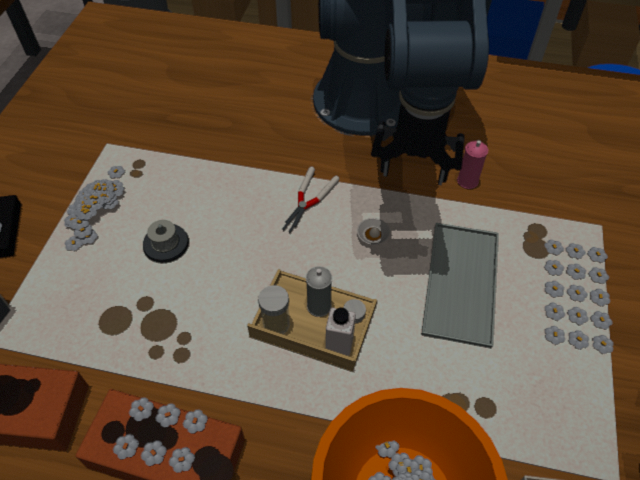

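The jar (273,308), can (319,290) and bottle (341,330) are back within about 2 mm of their starting spots and upright. The reel is on the stand (163,236), and the tin, dish and snips haven't moved.

```bash
python3 -c "from station import manip;print(manip.job_done())"
```

```text
the job is handed in; nothing more can be done
None
```

I handed the job in at about 36 s: the reel sits flat over the spindle, and the jar, bottle and can stand upright within about 2 mm of their starting spots. The hand-in call gave no verdict.

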